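Take the two piles apart on the polishing bench

ROBOT

A 6-joint arm with a two-finger parallel gripper is mounted at the origin on the work surface. World frame = base frame: x ahead of the robot, y to its left, z up, the work surface at z = 0. Lengths are in m, angles in degrees, forces in N, time in s.
With the tool pointing down it reaches from about 0.4 to 0.825 m from the base axis. Payload 7 kg.
Tool frame: the origin (TCP) lies midway between the tips of the shut fingers; the grasp point (between the pads) lies r.grip_depth behind it (r.grip_depth is the distance from the TCP to the grasp point, in m); z points along the fingers, y is the direction in which the jaws open and shut (so a half turn about z gives the same grasp; the last joint's range is limited). The gripper opens to 88 mm and grips with 3 to 60 N. Pads are 19 mm wide; open, the fingers measure 130 mm over their backs; the gripper's body (78 mm by 193 mm) begins 47 mm behind the grasp point.
Start: joints at [88.757, 20.546, 0.682, 0, -70.136, -16.507], TCP at [0.206, 0.643, 0.227] pointing down, gripper open.
Joint ranges: [-176.03, 176.03], [-82.01, 121.73], [-58.28, 71.71], [-173.87, 95.51], [-174.79, -0.11], [-173.66, 173.66]. Speed limits (degrees/s): [136.94, 136.94, 172.46, 180, 180, 180].

INTERFACE

Orientations are given as [roll, pitch, yaw] about the fixed x, y, z axes, in that order (R = Rz(yaw) Ry(pitch) Rx(roll)).
In Python, from plant import r, imaging, close_job gives the robot as it stands.
- The arm moves only by the tool step_arm, never from a script. Its argument "commands" is a list of rows, each a list of 2 entries, a list of its own where there are three numbers: the shift along the tool's x, y, z in mm, then the turn about the tool's z in degrees. In form: [[[x, y, z], twist], ...]. A call has 1 to 20 rows; each row shifts and turns the commanded pose from where the row before left it, along the tool's axes as they then stand; what a row does not reach is not made up. A row lasts 1/8 s, in which the tool goes at most 62.5 mm and 10.7 degrees, less where a joint would pass 70% of its speed; a pose out of reach is approached as far as the arm can. A call with a gripper value outside its range is refused whole. "gripper" is the closure, from 0 (fully open) to 1 (shut), set as the call begins (left out, the last holds). The fingers move at their own pace and stop on an object; "grip_force" is the grip in N (left out, the last holds). Time passes only in rows, so rows that do not move let the fingers close. It gives the time, the measured TCP pose, the force and the opening at its end, in the units of the state.
- r.get_state(): the state, without advancing time (a new reading comes with each control period).
- imaging.capture(name): name is "scene" or "top" or "wrist"; returns a dict with "img" (400x640x3 uint8, red, green, blue), "z_map" (400x640 float32, m along the optical axis (not along the pixel's ray), 0 where there is no reading), "vfov" (degrees; the focal length in pixels is half the picture's height over the tangent of half this angle, whatever the lens; pixels are square), "cx", "cy" (the principal point, pixels), "extrinsics" (4x4, takes a point from camera to world coordinates); the wrist camera has in their place "T_tool_cam" (4x4, takes a point from camera to tool coordinates, whose origin is the TCP and whose axes are the flange's). Camera axes: x right, y down, z forward; pixel columns grow to the right and rows downward; lengths in m; the calibration is good to about 2 mm. A picture is of the moment at which its call begins: read the wrist's pose just before it.
- close_job(): hands the job in, once; it reports no verdict.
The state is a dict: "time_s": time; "joints": joint angles; "qd": joint speeds; "joint_torque": joint torques, N m; "tcp_pos": TCP position; "eef_rot": TCP orientation; "contact_force": force on the tool from outside, world axes, zero at the start; "moment": the same for the moment, N m; "gripper_width": finger opening in m.
Only numpy, scipy, OpenCV 4.12 (cv2) and the standard library are available. Lean on these libraries where they do the work, as an engineer would, in place of code of your own. Each camera call takes 0.05 s, during which the arm holds its last target.

TASK

Take the two piles apart and put everything away: lay each of the three brown polishing stones flat in the wooden rest with the recess of its own shape, and thread the two brass plates over the two pins of the fixture, the square-cornered plate at the bottom and the stepped plate on top of it, both right down. Leave the mug standing where it is.

Things in the scene. Friction and masses are not known exactly. Their poses are not given: they have to be found in the camera images.
- square_plate: Flat brass plate with four square corners, 56 (own x) x 136 (own y) x 10 (z) mm, 0.60 kg, with two 12 mm through holes on its long middle line, 52 mm either side of the centre. Origin: centre of its underside; z up. Starts on the bench with stones piled on it.
- stepped_plate: Flat brass plate of stepped outline, 10 mm thick, 136 mm long (own y): the middle 60 mm of its length is 56 mm wide (own x), the two ends are narrower, 34 mm. Two 12 mm through holes like the other plate's, 52 mm either side of the centre. 0.50 kg. Origin: centre of its underside; z up. Starts on the bench with stones piled on it.
- long_stone: Brown oblong polishing stone, 42 (own x) x 90 (own y) x 20 (z) mm, 0.17 kg. Origin: centre of its underside; z up. Lies on either of the plates at the start.
- round_stone: Brown round polishing stone, a disc 50 mm across and 20 mm high, 0.09 kg. Origin: centre of its underside; z up. Lies on the other plate at the start.
- small_stone: Small brown square polishing stone, 30 x 30 x 18 mm, 0.04 kg. Origin: centre of its underside; z up. Lies on top of the long stone at the start.
- fixture: Fixed dark steel bar, 40 (own x) x 150 (own y) x 14 (z) mm, with two upright steel pins, 8 mm thick, 52 mm either side of its centre along own y, 40 mm high above the bar's top; the last 10 mm taper to 3 mm. Origin: centre of its underside on the bench; z up. A plate right down has its underside 14 mm above the bench, the second one 24 mm; their middle overhangs the bar by 8 mm each side.
- long_rest: Wooden rest with an oblong recess of 58 (own x) x 106 (own y) mm, 70 x 118 mm outside, for the long stone. Fixed to the bench. Origin: centre of its underside on the bench, z up. Recess floor 4 mm and rim top 8 mm above the bench; rim 6 mm thick; 8 mm of play on every side of the stone.
- round_rest: Wooden rest with a round recess 66 mm across, 78 mm outside, for the round stone. Fixed to the bench. Origin: centre of its underside on the bench, z up. Recess floor 4 mm and rim top 8 mm above the bench; rim 6 mm thick; 8 mm of play on every side of the stone.
- small_rest: Wooden rest with a square recess 46 x 46 mm, 58 x 58 mm outside, for the small square stone. Fixed to the bench. Origin: centre of its underside on the bench, z up. Recess floor 4 mm and rim top 8 mm above the bench; rim 6 mm thick; 8 mm of play on every side of the stone.
- mug: Pale ceramic mug with a handle, 76 mm across, 90 mm high, standing at one side of the work area (left or right), to be left alone. Origin: centre of its underside.

How it is judged (in metres and radians):
At the end, for the whole second after the job is handed in: Stones flat (0.035 rad) on the floor (2.5 mm) of their own rests, within 12 mm of the centre, the long one along its recess (0.25 rad); square plate down over both pins (2.5 mm in height, 6 mm sideways, flat, along the bar), stepped plate likewise on it; all released and at rest (horizontal distance between each of square_plate, stepped_plate and fixture below 0.006 m and z of square_plate in the frame of fixture between 0.0115 and 0.0165 m and angle between each of square_plate, stepped_plate, long_stone, round_stone, small_stone's own z axis and vertical below 0.035 rad and linear speed of each of square_plate, stepped_plate, long_stone, round_stone, small_stone below 0.02 m/s and angle between the y axis of each of square_plate, stepped_plate and the y axis of fixture, either way round below 0.25 rad and z of stepped_plate in the frame of fixture between 0.0215 and 0.0265 m and horizontal distance between long_stone and long_rest below 0.012 m and z of long_stone in the frame of long_rest between 0.0015 and 0.0065 m and angle between the y axis of long_stone and the y axis of long_rest, either way round below 0.25 rad and horizontal distance between round_stone and round_rest below 0.012 m and z of round_stone in the frame of round_rest between 0.0015 and 0.0065 m and horizontal distance between small_stone and small_rest below 0.012 m and z of small_stone in the frame of small_rest between 0.0015 and 0.0065 m); the robot touches nothing.
It fails at once if the mug is pushed away (more than 30 mm) or tipped (distance of mug from where it was at the start of the episode above 0.03 m or angle between mug's own z axis and vertical above 0.3 rad).
It also fails if it takes over 122 s, if anything falls off the work surface, if the arm or the gripper's body presses on something with over 40 N, if the wrist force passes 120 N, or if a joint passes its speed limit or range.

## Working session

There is one attempt and no reset: what is moved stays moved. The work goes in short steps, Python scripts to look and compute and a tool call to move; the robot and the scene stay as the last step left them, time stands still between calls to the robot, and variables do not carry over. Pictures are saved under pics/ and viewed, and the job is handed in when it is done.

Besides the shell and the picture viewer there is one more tool, called after ">>>" as a command line: name --argument value ..., lists and objects as JSON in quotes. step_arm: Moves the arm, as the interface text tells. Its arguments: {"type":"object","properties":{"commands":{"type":"array","items":{"type":"array"}},"gripper":{"type":"number"},"grip_force":{"type":"number"}},"required":["commands"]}

```bash
ls; mkdir -p pics
cat > h.py <<'E'
import numpy as np, cv2
from plant import r, imaging
from scipy.spatial.transform import Rotation as R
def cap(n):
    s=r.get_state(); c=imaging.capture(n); 
    if n=='wrist':
        T=np.eye(4);T[:3,:3]=R.from_euler('xyz',s['eef_rot'],degrees=True).as_matrix();T[:3,3]=s['tcp_pos']
        c['extrinsics']=T@c['T_tool_cam']
    return c
def pts(c):
    f=200/np.tan(np.radians(c['vfov'])/2); v,u=np.mgrid[:400,:640]
    z=c['z_map']; P=np.stack([(u-c['cx'])/f*z,(v-c['cy'])/f*z,z],-1)
    E=np.array(c['extrinsics']); return P@E[:3,:3].T+E[:3,3]
def save(n,img): cv2.imwrite('pics/'+n,cv2.cvtColor(img,cv2.COLOR_RGB2BGR))
E
python3 - <<'E'
from h import *
s=r.get_state(); print(s, r.grip_depth)
for n in('scene','top','wrist'):
    c=cap(n); save(n+'0.png',c['img']); np.save(n+'0.npy',pts(c)); np.save(n+'0img.npy',c['img']); print(n,c['vfov'],c['cx'],c['cy']); print(np.array(c['extrinsics']).round(3))
E
```

```text
pics
{'time_s': 0.0, 'joints': array([ 8.87572865e+01,  2.05910458e+01,  6.33878868e-01, -1.94388488e-02,
       -7.01361795e+01, -1.65046056e+01]), 'qd': array([-0.07580046, -0.01328542,  0.00082859, -0.06745026, -0.01698071,
       -0.12593944]), 'joint_torque': array([-1.27164363e-03, -5.82710016e+01,  2.93047893e+01,  6.99743852e+00,
        6.81135280e-03, -1.60322097e-04]), 'tcp_pos': array([0.20565978, 0.64239253, 0.22563003]), 'eef_rot': array([ 1.79905308e+02, -9.00063718e-03, -1.77539316e+01]), 'contact_force': array([-0.09727594,  1.07143633, -0.86334393]), 'moment': array([ 0.00673726,  0.04372705, -0.00833689]), 'gripper_width': 0.08801042079704793} 0.0188
scene 51.567580354363464 323.8738700792986 197.73079269290665
[[ 0.228  0.797 -0.558  1.201]
 [ 0.974 -0.184  0.135 -0.146]
 [ 0.005 -0.575 -0.818  1.034]
 [ 0.     0.     0.     1.   ]]
top 53.93323771277654 320.9035611210108 198.95979309251658
[[-0.032 -0.971  0.238  0.284]
 [-0.999  0.031 -0.011 -0.004]
 [ 0.003 -0.238 -0.971  1.126]
 [ 0.     0.     0.     1.   ]]
wrist 58.816860820043104 316.08939023703607 196.99044301113315
[[-0.305 -0.917 -0.258  0.276]
 [-0.952  0.294  0.082  0.622]
 [ 0.001  0.271 -0.963  0.384]
 [ 0.     0.     0.     1.   ]]
```

View pics/scene0.png

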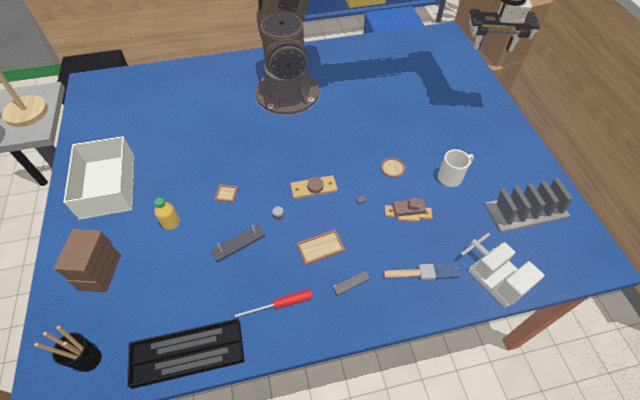

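View pics/top0.png

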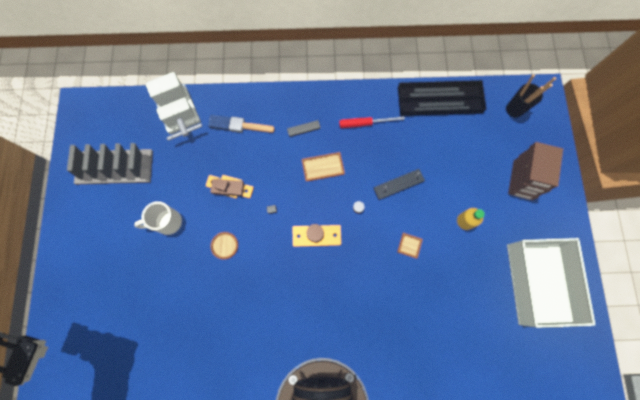

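View pics/wrist0.png

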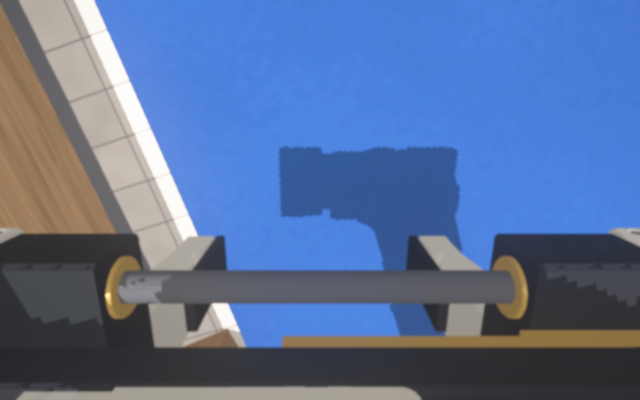

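Run:
```python
from h import *
t=np.load('top0img.npy'); save('t1.png',cv2.resize(t[130:265,190:450],None,fx=3,fy=3,interpolation=cv2.INTER_CUBIC))
s=np.load('scene0img.npy'); save('s1.png',cv2.resize(s[145:275,200:440],None,fx=3.3,fy=3.3,interpolation=cv2.INTER_CUBIC))
P=np.load('top0.npy'); S=np.load('scene0.npy')
for n,u,v in [('sq',316,235),('round',316,232),('rrest',224,245),('srest',410,245),('lrest',322,166),('fix',399,184),('longst',232,186),('small',224,185),('peg',271,209),('white',359,206),('mug',160,218)]: print(n,P[v,u].round(3))
for n,u,v in [('sq',300,188),('round',316,184),('rrest',392,168),('srest',227,193),('lrest',320,246),('fix',240,242),('longst',405,209),('small',413,203)]: print(n,S[v,u].round(3))
```

```text
sq [0.449 0.    0.029]
round [0.457 0.    0.03 ]
rrest [0.432 0.264 0.004]
srest [ 0.415 -0.268  0.002]
lrest [ 0.661 -0.024  0.002]
fix [ 0.593 -0.248  0.017]
longst [0.598 0.238 0.033]
small [0.598 0.258 0.047]
peg [0.53  0.128 0.018]
white [ 0.528 -0.125  0.029]
mug [0.517 0.452 0.003]
sq [ 0.451 -0.04   0.011]
round [0.459 0.009 0.027]
rrest [0.437 0.262 0.008]
srest [ 0.414 -0.26   0.004]
lrest [ 0.658 -0.024  0.006]
fix [ 0.599 -0.24   0.012]
longst [0.609 0.24  0.032]
small [0.606 0.263 0.05 ]
```

View pics/t1.png

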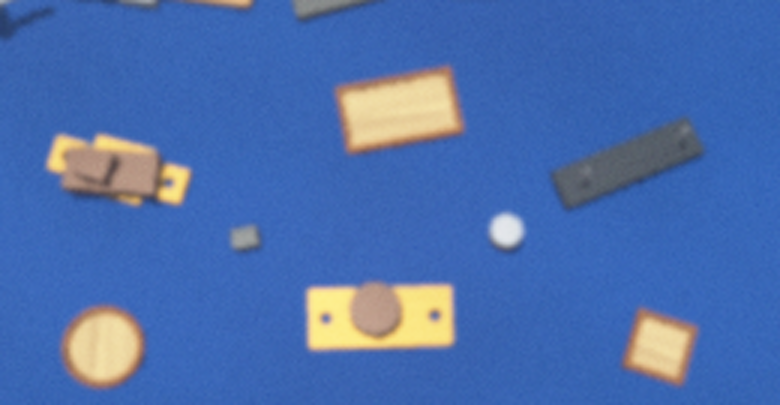

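View pics/s1.png

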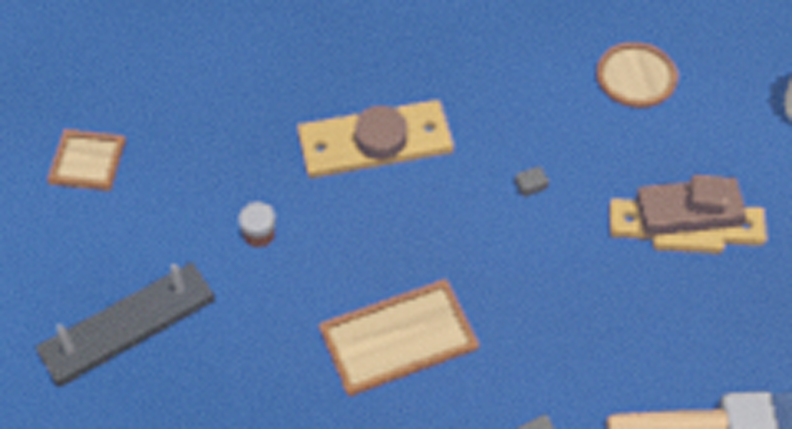

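```bash
cat >> h.py <<'E'
def to(x,y,z,yaw,n=None):
    """print tool-frame shift (mm) and twist (deg) from the present pose; shift first, then twist"""
    s=r.get_state(); Rm=R.from_euler('xyz',[180,0,s['eef_rot'][2]],degrees=True).as_matrix()
    d=Rm.T@(np.array([x,y,z])-s['tcp_pos'])*1000
    tw=-((yaw-s['eef_rot'][2]+90)%180-90)
    tw_full=-((yaw-s['eef_rot'][2]+180)%360-180)
    print('t',round(s['time_s'],2),'pos',s['tcp_pos'].round(4),'rot',s['eef_rot'].round(2),'w',round(s['gripper_width'],4),'F',s['contact_force'].round(1))
    print('shift',d.round(1),'twist',round(tw_full,1),'per row' ,(d/n).round(2) if n else '')
E
python3 - <<'E'
from h import *
for n in('top0','scene0'):
    P=np.load(n+'.npy'); 
    m=(P[...,2]>.06)&(P[...,2]<.12)&(P[...,1]>.3)&(P[...,1]<.55)&(P[...,0]>.4)&(P[...,0]<.6)
    q=P[m]; print(n,q.min(0),q.max(0),np.median(q,0),m.sum())
to(.457,.003,.226,-90,14)
E
```

```text
top0 [0.46997353 0.3905162  0.06023996] [0.54378803 0.49654198 0.09526309] [0.5035826  0.43745987 0.07997475] 406
scene0 [0.46810079 0.38980998 0.06005838] [0.54695342 0.49467982 0.09472423] [0.50810274 0.42984344 0.07874806] 435
t 0.15 pos [0.2057 0.6425 0.2258] rot [ 1.7992e+02 -1.0000e-02 -1.7750e+01] w 0.0876 F [ 1.  -0.5 -0.1]
shift [ 4.343e+02  5.324e+02 -2.000e-01] twist 72.2 per row [ 3.102e+01  3.803e+01 -1.000e-02]
```

>>> step_arm --commands '[[[15,18,0],0],[[31,38,0],0],[[33,40,0],0],[[33,40,0],0],[[33,40,0],0],[[33,40,0],0],[[33,40,0],0],[[33,40,0],0],[[33,40,0],0],[[33,40,0],0],[[33,40,0],0],[[33,40,0],0],[[33,40,0],0],[[25,30,0],0],[[12,15,0],0],[[5,5,0],0]]'

```text
time_s: 2.15
tcp_pos: [0.4688, -0.0157, 0.2263]
eef_rot: [180.0, 0.0, -17.9]
contact_force: [-0.9, -0.4, 0.4]
gripper_width: 0.0878
```

>>> step_arm --commands '[[[0,0,0],5],[[0,0,0],10],[[0,0,0],10],[[0,0,0],10],[[0,0,0],10],[[0,0,0],10],[[0,0,0],10],[[0,0,0],7],[[0,0,0],0],[[0,0,0],0]]'

```text
time_s: 3.4
tcp_pos: [0.4688, -0.0143, 0.2266]
eef_rot: [-180.0, 0.0, -89.6]
contact_force: [0.5, 0.3, 0.6]
gripper_width: 0.0875
```

Run:
```python
from h import *
to(.457,.003,.226,-90)
c=cap('wrist'); save('w1.png',c['img']); np.save('w1.npy',pts(c)); np.save('w1E.npy',c['extrinsics']); np.save('w1i.npy',c['img'])
```

```text
t 3.4 pos [ 0.4688 -0.0143  0.2266] rot [-180.      0.    -89.56] w 0.0875 F [0.5 0.3 0.6]
shift [-17.4  11.7   0.6] twist 0.4 per row
```

View pics/w1.png

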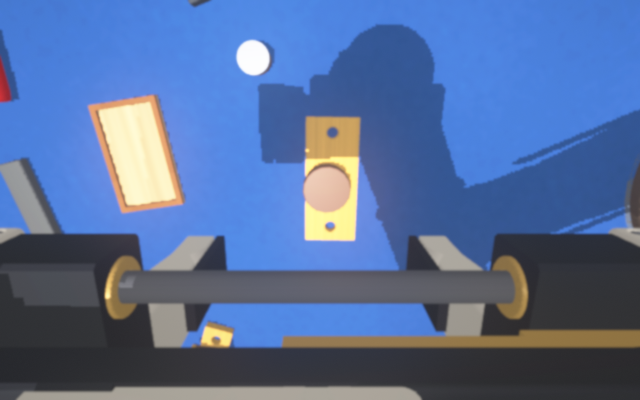

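```bash
cat >> h.py <<'E'
def look(n,name=None):
    c=cap(n)
    if name: save(name,c['img'])
    return c
def px(c,u,v,z):
    f=200/np.tan(np.radians(c['vfov'])/2); E=np.array(c['extrinsics'])
    d=E[:3,:3]@np.array([(u-c['cx'])/f,(v-c['cy'])/f,1]); o=E[:3,3]
    return (o+d*(z-o[2])/d[2])
def crop(c,x0,y0,x1,y1,k,name): 
    im=cv2.resize(c['img'][y0:y1,x0:x1],None,fx=k,fy=k,interpolation=cv2.INTER_CUBIC)
    for i in range(x0-x0%20+20,x1,20): cv2.putText(im,str(i),(int((i-x0)*k),10),0,.35,(255,255,255),1); cv2.line(im,(int((i-x0)*k),12),(int((i-x0)*k),18),(255,255,255),1)
    for j in range(y0-y0%20+20,y1,20): cv2.putText(im,str(j),(0,int((j-y0)*k)),0,.35,(255,255,255),1); cv2.line(im,(24,int((j-y0)*k)),(30,int((j-y0)*k)),(255,255,255),1)
    save(name,im)
E
python3 - <<'E'
from h import *
c=look('wrist'); crop(c,280,105,380,250,4,'w1c.png'); crop(c,80,80,200,220,4,'w1d.png')
import pickle; pickle.dump(c,open('w1.pkl','wb'))
P=pts(c); print(P[189,327],P[210,320],P[140,320],P[160,140],P[180,400])
E
```

```text
[0.4584174  0.00516021 0.02927326] [0.46544264 0.02748834 0.03083783] [ 0.46593622 -0.04284263  0.00975175] [ 0.66028801 -0.01934455  0.00437757] [ 0.37639654  0.00196159 -0.00067276]
```

View pics/w1c.png

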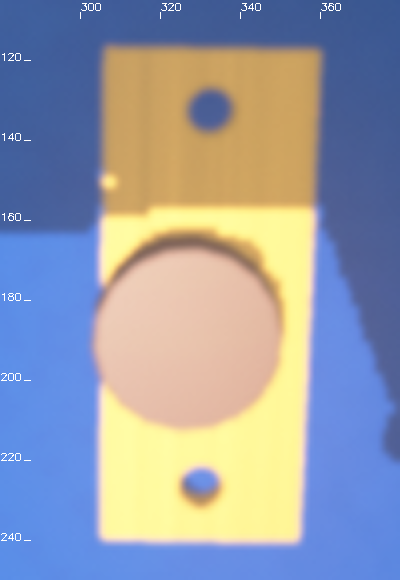

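View pics/w1d.png

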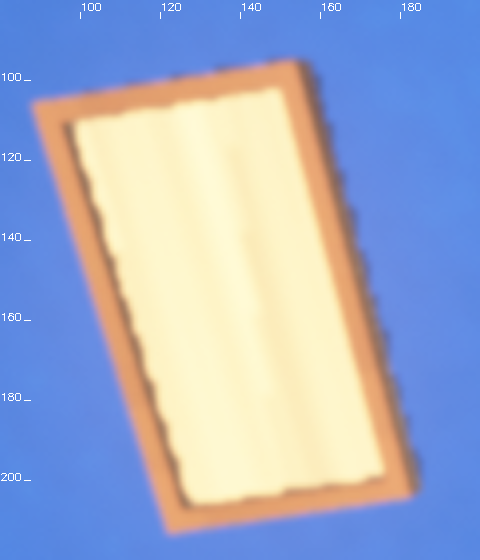

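Run:
```python
from h import *
import pickle; c=pickle.load(open('w1.pkl','rb'))
print('disc',px(c,326.9,189.75,.03), 'w',px(c,350.5,189.75,.03)-px(c,303.2,189.75,.03))
a=px(c,332.5,132.2,.01);b=px(c,330.2,226.2,.01); print('holes',a,b,(a+b)/2,np.linalg.norm(a-b),np.degrees(np.arctan2(*(a-b)[1::-1])))
q=[px(c,*p,.01) for p in [(305.8,116.8),(360.3,117),(355,240.6),(305,240)]]; print('corners',np.mean(q,0),*[x[:2].round(4) for x in q])
q=[px(c,*p,.008) for p in [(88,105.5),(153,95),(183.7,203.7),(122.5,213.2)]]; m=np.mean(q,0); print('rest',m,[np.linalg.norm(q[i]-q[i-1]).round(4) for i in range(4)])
d=(q[0]+q[1]-q[2]-q[3]); print(np.degrees(np.arctan2(d[1],d[0])))
to(.457,.003,.226,-90)
```

```text
disc [0.4585322  0.00577249 0.03      ] w [-0.04879878 -0.00035032  0.        ]
holes [ 0.45298874 -0.05104623  0.01      ] [0.45353039 0.05320474 0.01      ] [0.45325957 0.00107925 0.01      ] 0.10425237396739186 -90.2976859273195
corners [0.45308738 0.00180202 0.01      ] [ 0.4808 -0.0665] [ 0.4246 -0.0667] [0.4251 0.0704] [0.4818 0.0701]
rest [ 0.66083541 -0.02361143  0.008     ] [np.float64(0.1179), np.float64(0.0689), np.float64(0.1174), np.float64(0.0704)]
-80.36091909568754
t 3.5 pos [ 0.4689 -0.0145  0.2266] rot [-180.      0.    -89.63] w 0.0879 F [-0.  -0.1  0.8]
shift [-17.6  11.7   0.6] twist 0.4 per row
```

>>> step_arm --commands '[[[-10,5,20],0],[[-10,5,40],0],[[0,0,40],0],[[0,0,40],0],[[0,0,40],0],[[0,0,18],0],[[0,0,8],0],[[0,0,2],0],[[0,0,0],0],[[0,0,0],0]]'

```text
time_s: 4.75
tcp_pos: [0.4593, 0.0056, 0.0193]
eef_rot: [-179.9, 0.0, -89.7]
contact_force: [0.2, -0.6, 0.9]
gripper_width: 0.0871
```

>>> step_arm --commands '[[[0,0,0],0],[[0,0,0],0],[[0,0,0],0],[[0,0,0],0],[[0,0,0],0],[[0,0,0],0]]' --gripper 1 --grip_force 15

```text
time_s: 5.5
tcp_pos: [0.4587, 0.0053, 0.0186]
eef_rot: [180.0, -0.0, -89.7]
contact_force: [-0.3, 0.3, 1.3]
gripper_width: 0.0496
```

Run:
```python
from h import *
to(.458,.005,.12,-90)
```

```text
t 5.5 pos [0.4587 0.0053 0.0186] rot [179.99  -0.   -89.75] w 0.0496 F [-0.3  0.3  1.3]
shift [   0.3    0.7 -101.4] twist 0.3 per row
```

>>> step_arm --commands '[[[0,0,-10],0],[[0,0,-30],0],[[0,0,-45],0],[[-20,0,-45],0],[[-40,3,-45],0],[[-45,5,-30],0],[[-50,5,-3],0],[[-50,5,0],0],[[-45,5,0],0],[[-35,0,0],0],[[-20,0,0],0],[[0,0,0],0],[[0,0,0],0]]'

```text
time_s: 7.12
tcp_pos: [0.4343, 0.3093, 0.2266]
eef_rot: [180.0, -0.0, -89.8]
contact_force: [-0.5, -0.8, 0.1]
gripper_width: 0.0491
```

Run:
```python
from h import *
to(.435,.262,.12,-90)
c=look('wrist','w2.png'); import pickle; pickle.dump(c,open('w2.pkl','wb'))
```

```text
t 7.12 pos [0.4343 0.3093 0.2266] rot [ 1.7998e+02 -2.0000e-02 -8.9770e+01] w 0.0491 F [-0.5 -0.8  0.1]
shift [ 47.3  -0.5 106.6] twist 0.2 per row
```

View pics/w2.png

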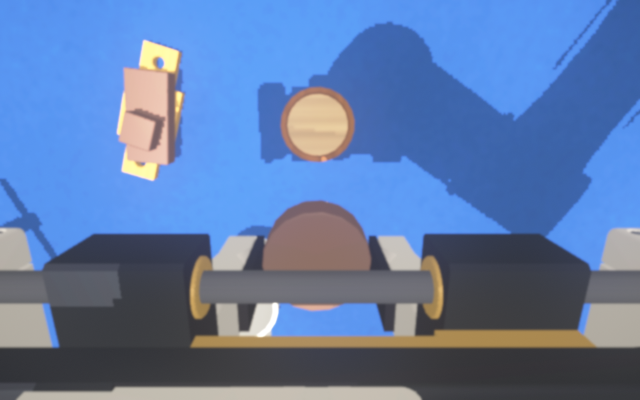

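Run:
```python
from h import *
import pickle; c=pickle.load(open('w2.pkl','rb'))
crop(c,270,75,370,175,5,'w2c.png'); crop(c,100,30,200,190,5,'w2d.png')
```

```text
(no output)
```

View pics/w2c.png

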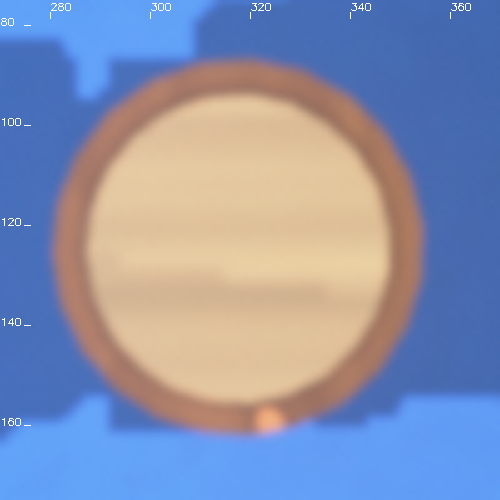

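View pics/w2d.png

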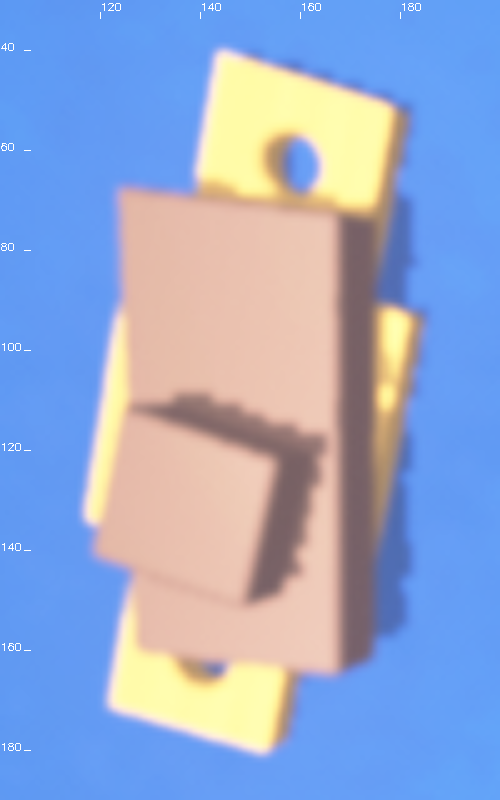

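Run:
```python
from h import *
import pickle; c=pickle.load(open('w2.pkl','rb'))
print('rrest',px(c,317.7,124.4,.008),'w',px(c,354.6,124.4,.008)-px(c,280.8,124.4,.008))
def quad(n,p,z):
    q=[px(c,*a,z) for a in p]; d=q[0]+q[1]-q[2]-q[3]
    print(n,np.mean(q,0).round(4),[np.linalg.norm(q[i]-q[i-1]).round(4) for i in range(4)],np.degrees(np.arctan2(d[1],d[0])).round(1))
quad('small',[(125.6,111.6),(155.4,122),(149,151),(119,141)],.048)
quad('long',[(124,67.4),(168,72.6),(167.6,164.4),(127.4,159.6)],.03)
quad('step',[(144,39.6),(179.6,51),(154,180.4),(121.4,171.6)],.01)
print(px(c,158.6,62.8,.01))
```

```text
rrest [0.43372032 0.26485869 0.008     ] w [-0.07690852 -0.00030901  0.        ]
small [0.6028 0.2692 0.048 ] [np.float64(0.0288), np.float64(0.028), np.float64(0.0286), np.float64(0.0287)] -109.7
long [0.6007 0.2574 0.03  ] [np.float64(0.0881), np.float64(0.0411), np.float64(0.0884), np.float64(0.0403)] -96.2
step [0.6071 0.2547 0.01  ] [np.float64(0.1374), np.float64(0.0352), np.float64(0.1368), np.float64(0.0352)] -107.4
[0.59169122 0.20538855 0.01      ]
```

>>> step_arm --commands '[[[22,0,10],0],[[22,0,40],0],[[0,0,45],0],[[0,0,45],0],[[0,0,40],0],[[0,0,20],0],[[0,0,8],0],[[0,0,3],0],[[0,0,2],0],[[0,0,0],0]]'

```text
time_s: 8.43
tcp_pos: [0.4349, 0.2665, 0.0142]
eef_rot: [-180.0, 0.1, -89.7]
contact_force: [1.2, -0.3, -1.1]
gripper_width: 0.0495
```

Run:
```python
from h import *
to(.4337,.2649,.0128,-90)
```

```text
t 8.43 pos [0.4349 0.2665 0.0142] rot [-1.7995e+02  6.0000e-02 -8.9750e+01] w 0.0495 F [ 1.2 -0.3 -1.1]
shift [1.6 1.2 1.4] twist 0.3 per row
```

>>> step_arm --commands '[[[1,1,1],0],[[0,0,0],0]]'

```text
time_s: 8.68
tcp_pos: [0.4336, 0.2652, 0.0128]
eef_rot: [-180.0, 0.0, -89.7]
contact_force: [0.5, -1.0, -0.8]
gripper_width: 0.0495
```

>>> step_arm --commands '[[[0,0,0],0],[[0,0,0],0],[[0,0,0],0],[[0,0,-5],0],[[0,0,-20],0],[[-10,0,-40],0],[[-35,0,-45],0],[[0,0,-45],0],[[0,0,-40],0],[[0,0,-18],0],[[0,0,0],0],[[0,0,0],0]]' --gripper 0

```text
time_s: 10.18
tcp_pos: [0.433, 0.3098, 0.2248]
eef_rot: [179.9, -0.0, -89.8]
contact_force: [-0.0, 0.3, -0.3]
gripper_width: 0.0876
```

Run:
```python
from h import *
to(.453,.0012,.226,-90)
c=look('wrist','w3.png'); P=pts(c); 
import pickle; pickle.dump(c,open('w3.pkl','wb'))
crop(c,270,75,370,175,5,'w3c.png'); print(P[125,318],P[110,318],P[140,318],P[125,305],P[125,330])
```

```text
t 10.18 pos [0.433  0.3098 0.2248] rot [ 1.7995e+02 -4.0000e-02 -8.9760e+01] w 0.0876 F [-0.   0.3 -0.3]
shift [308.6 -18.7  -1.2] twist 0.2 per row 
[0.43208453 0.26457077 0.02352996] [0.43216321 0.25008838 0.0230449 ] [0.43200205 0.27938454 0.02366067] [0.44501722 0.26463012 0.02345088] [0.42014137 0.26453514 0.02334473]
```

View pics/w3c.png

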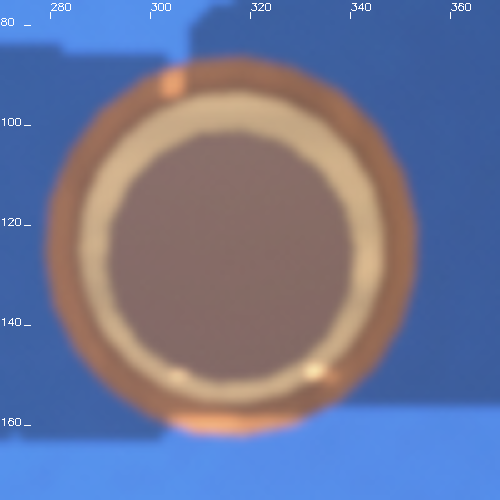

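>>> step_arm --commands '[[[20,-6,0],0],[[40,-12,0],0],[[45,-13,0],0],[[45,-13,0],0],[[45,-13,0],0],[[45,-13,0],0],[[45,-13,0],0],[[45,-13,0],0],[[45,-13,0],-3],[[45,-13,0],-3],[[45,-13,0],-3],[[45,-13,0],-3],[[40,-13,0],-3],[[20,-5,0],-3],[[10,-2,0],-2],[[0,0,0],0],[[0,0,0],0]]'

```text
time_s: 12.35
tcp_pos: [0.6331, -0.2574, 0.2251]
eef_rot: [180.0, 0.0, -69.8]
contact_force: [-1.1, -0.0, -1.0]
gripper_width: 0.0876
```

Run:
```python
from h import *
to(.595,-.245,.226,-69.5)
c=look('wrist','w4.png'); import pickle; pickle.dump(c,open('w4.pkl','wb'))
```

```text
t 12.35 pos [ 0.6331 -0.2574  0.2251] rot [ 1.7995e+02  3.0000e-02 -6.9810e+01] w 0.0876 F [-1.1 -0.  -1. ]
shift [-24.8  31.5  -0.9] twist -0.3 per row
```

View pics/w4.png

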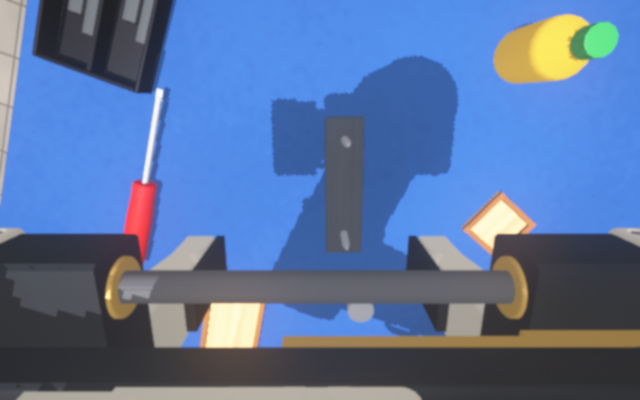

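Run:
```python
from h import *
import pickle; c=pickle.load(open('w4.pkl','rb'))
crop(c,315,105,385,255,5,'w4c.png'); crop(c,455,180,545,260,6,'w4d.png')
```

```text
(no output)
```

View pics/w4c.png

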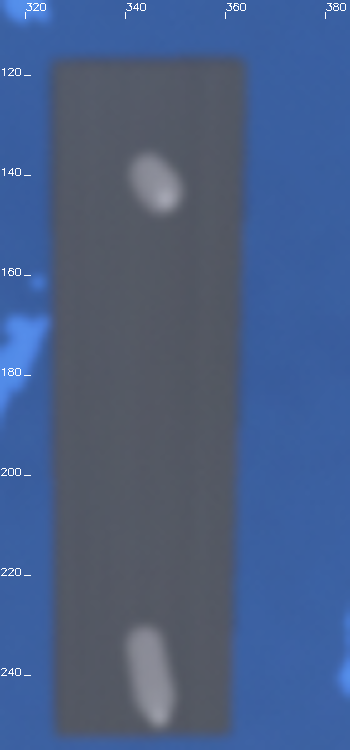

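View pics/w4d.png

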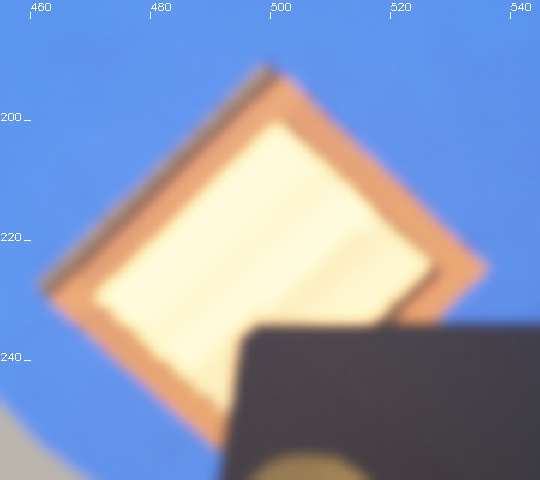

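```bash
cat >> h.py <<'E'
def quad(c,n,p,z):
    q=[px(c,*a,z) for a in p]; d=q[0]+q[1]-q[2]-q[3]
    print(n,np.mean(q,0).round(4),[np.linalg.norm(q[i]-q[i-1]).round(4) for i in range(4)],np.degrees(np.arctan2(d[1],d[0])).round(1))
E
python3 - <<'E'
from h import *
import pickle; c=pickle.load(open('w4.pkl','rb'))
quad(c,'bar',[(325,116.6),(364,116.4),(361.2,252),(325.8,251.6)],.014)
for (a,b,z) in [((348.4,145.2),(346.6,248.8),.054),((345,139.4),(343.8,234.2),.014)]:
    a=px(c,*a,z);b=px(c,*b,z);d=a-b;print((a+b)/2,np.linalg.norm(d),np.degrees(np.arctan2(d[1],d[0])))
q=[px(c,*a,.008) for a in [(500.8,192),(463.5,228.5),(536.3,224.7)]]; print((q[1]+q[2])/2,[np.linalg.norm(q[i]-q[0]) for i in(1,2)],q[1]-q[0])
E
```

```text
bar [ 0.5987 -0.2471  0.014 ] [np.float64(0.1489), np.float64(0.0396), np.float64(0.1496), np.float64(0.04)] -69.0
[ 0.59796164 -0.24618537  0.054     ] 0.10385038670512119 -69.38603880469624
[ 0.59795289 -0.24643917  0.014     ] 0.10484925134051637 -69.26774614020339
[ 0.41676814 -0.26440058  0.008     ] [np.float64(0.055716783822496216), np.float64(0.0590751803567506)] [0.0190899  0.05234439 0.        ]
```

Run:
```python
from h import *
to(.465,-.012,.226,-90.3,10)
```

```text
t 12.4 pos [ 0.6333 -0.2572  0.2254] rot [ 1.7998e+02  1.0000e-02 -6.9780e+01] w 0.0875 F [-0.5 -0.2  1.1]
shift [-288.3   73.2   -0.6] twist 20.5 per row [-28.83   7.32  -0.06]
```

>>> step_arm --commands '[[[-15,4,0],0],[[-35,9,0],0],[[-45,11,0],0],[[-45,11,0],0],[[-45,11,0],0],[[-45,11,0],0],[[-35,10,0],0],[[-20,5,0],0],[[-3,1,0],4],[[0,0,0],8],[[0,0,0],6],[[0,0,0],2.5],[[0,0,0],0],[[0,0,0],0]]'

```text
time_s: 14.15
tcp_pos: [0.4652, -0.0122, 0.2257]
eef_rot: [-180.0, 0.0, -90.2]
contact_force: [-0.0, -0.1, 0.9]
gripper_width: 0.0878
```

Run:
```python
from h import *
to(.453,.0012,.226,-90.3)
c=look('wrist'); import pickle; pickle.dump(c,open('w5.pkl','wb'))
crop(c,280,100,385,255,5,'w5c.png')
```

```text
t 14.15 pos [ 0.4652 -0.0122  0.2257] rot [-1.7997e+02  2.0000e-02 -9.0160e+01] w 0.0878 F [-0.  -0.1  0.9]
shift [-13.3  12.3  -0.3] twist 0.1 per row
```

View pics/w5c.png

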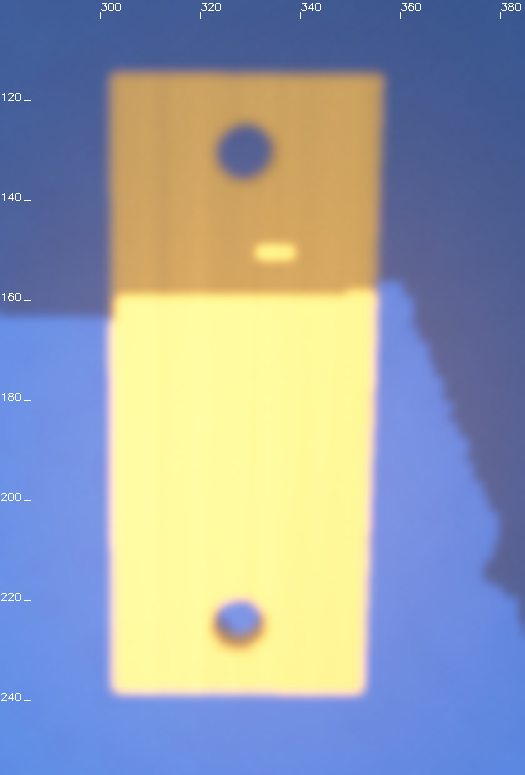

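Run:
```python
from h import *
import pickle; c=pickle.load(open('w5.pkl','rb'))
quad(c,'plate',[(302,114.4),(357,114.6),(353.2,238.8),(302,238.8)],.01)
a=px(c,329,130.2,.01);b=px(c,327.8,224.8,.01);d=a-b;print((a+b)/2,np.linalg.norm(d),np.degrees(np.arctan2(d[1],d[0])))
to(.4531,.0013,.003,-90.3)
```

```text
plate [0.453  0.0019 0.01  ] [np.float64(0.1373), np.float64(0.0565), np.float64(0.137), np.float64(0.0579)] -90.5
[0.45310657 0.00145342 0.01      ] 0.10440404665511989 -90.33265119074376
t 14.2 pos [ 0.4653 -0.0123  0.2257] rot [-1.7998e+02  1.0000e-02 -9.0180e+01] w 0.0875 F [ 0.4  0.1 -0.2]
shift [-13.5  12.3 222.7] twist 0.1 per row
```

>>> step_arm --commands '[[[-7,6,20],0.2],[[-6.7,6.2,40],0],[[0,0,45],0],[[0,0,45],0],[[0,0,40],0],[[0,0,20],0],[[0,0,8],0],[[0,0,2],0],[[0,0,0],0],[[0,0,0],0]]'

```text
time_s: 15.45
tcp_pos: [0.4541, 0.0016, 0.0064]
eef_rot: [-179.9, 0.0, -90.4]
contact_force: [0.5, -0.1, 0.2]
gripper_width: 0.0875
```

Run:
```python
from h import *
to(.4531,.0015,.003,-90.3)
```

```text
t 15.45 pos [0.4541 0.0016 0.0064] rot [-1.7991e+02  4.0000e-02 -9.0440e+01] w 0.0875 F [ 0.5 -0.1  0.2]
shift [0.1 1.  3.4] twist -0.1 per row
```

>>> step_arm --commands '[[[0,0,2.5],0],[[0,0,0],0],[[0,0,0],0]]'

```text
time_s: 15.82
tcp_pos: [0.4535, 0.0013, 0.0031]
eef_rot: [-180.0, -0.0, -90.4]
contact_force: [-0.6, 0.3, 0.1]
gripper_width: 0.0875
```

>>> step_arm --commands '[[[0,0,0],0],[[0,0,0],0],[[0,0,0],0],[[0,0,0],0],[[0,0,0],0]]' --gripper 1 --grip_force 40

```text
time_s: 16.45
tcp_pos: [0.4532, 0.0013, 0.003]
eef_rot: [180.0, -0.0, -90.5]
contact_force: [-1.0, 0.5, 2.3]
gripper_width: 0.0553
```

>>> step_arm --commands '[[[0,0,-5],0],[[0,0,-20],0],[[0,0,-25],0],[[0,0,0],0],[[0,0,0],0]]'

```text
time_s: 17.08
tcp_pos: [0.4529, 0.0012, 0.0524]
eef_rot: [180.0, 0.0, -90.5]
contact_force: [-0.8, 0.5, -6.1]
gripper_width: 0.0554
```

Run:
```python
from h import *
to(.598,-.2463,.15,-69.3)
c=look('scene'); crop(c,240,140,400,240,5,'s5c.png')
c=look('wrist','w6.png')
```

```text
t 17.07 pos [0.4529 0.0012 0.0524] rot [179.95   0.   -90.48] w 0.0554 F [-0.8  0.5 -6.1]
shift [ 246.3 -147.2  -97.6] twist -21.2 per row
```

View pics/w6.png

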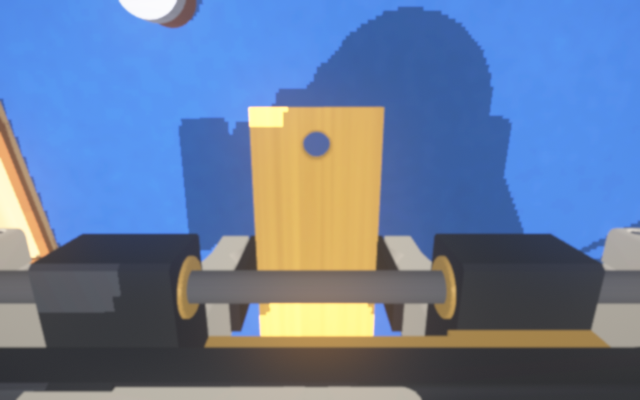

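View pics/s5c.png

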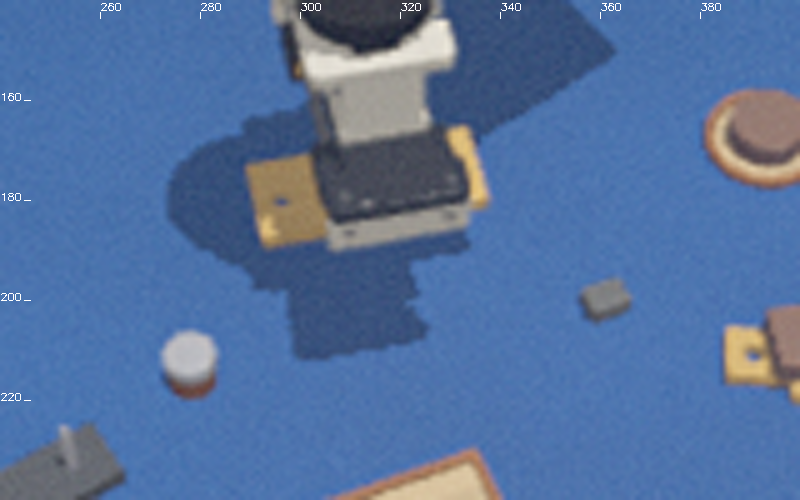

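Run:
```python
from h import *
c=look('wrist'); crop(c,235,95,400,165,4.8,'w6c.png'); import pickle; pickle.dump(c,open('w6.pkl','wb'))
```

```text
(no output)
```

View pics/w6c.png

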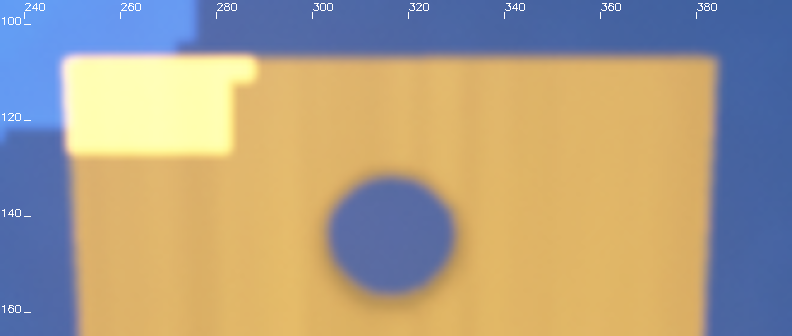

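Run:
```python
from h import *
import pickle; c=pickle.load(open('w6.pkl','rb'))
s=r.get_state(); z=s['tcp_pos'][2]+.007
Rm=R.from_euler('xyz',s['eef_rot'],degrees=True).as_matrix()
for p in [(316.5,144.2),(248.1,106.5),(384.8,106.9)]: print(((px(c,*p,z)-s['tcp_pos'])@Rm*1000).round(2))
to(.598,-.2463,.15,-69.3)
```

```text
[52.66 -0.57 -6.96]
[ 68.15 -28.74  -7.01]
[67.99 27.58 -6.9 ]
t 17.23 pos [0.4527 0.001  0.0521] rot [ 1.7989e+02 -4.0000e-02 -9.0460e+01] w 0.0553 F [-0.2  0.4 -5.8]
shift [ 246.2 -147.3  -97.9] twist -21.2 per row
```

>>> step_arm --commands '[[[0,0,-20],0],[[5,-3,-38],0],[[20,-12,-40],0],[[35,-21,0],0],[[40,-24,0],0],[[40,-24,0],0],[[40,-24,0],0],[[35,-21,0],0],[[20,-12,0],0],[[11,-6,0],-2],[[0,0,0],-5],[[0,0,0],-7],[[0,0,0],-5],[[0,0,0],-2],[[0,0,0],0],[[0,0,0],0]]'

```text
time_s: 19.23
tcp_pos: [0.5985, -0.2457, 0.1507]
eef_rot: [180.0, 0.0, -69.5]
contact_force: [0.3, -0.9, -5.5]
gripper_width: 0.0555
```

Run:
```python
from h import *
to(.5974,-.2462,.07,-69.3)
```

```text
t 19.23 pos [ 0.5985 -0.2457  0.1507] rot [ 1.7998e+02  2.0000e-02 -6.9520e+01] w 0.0555 F [ 0.3 -0.9 -5.5]
shift [ 0.1  1.2 80.7] twist -0.2 per row
```

>>> step_arm --commands '[[[0,0.5,20],-0.2],[[0,0.5,35],0],[[0,0.2,20],0],[[0,0,10],0],[[0,0,0],0],[[0,0,0],0]]'

```text
time_s: 19.98
tcp_pos: [0.5983, -0.2464, 0.0672]
eef_rot: [-179.9, -0.1, -69.2]
contact_force: [0.4, -0.0, -5.7]
gripper_width: 0.0553
```

Run:
```python
from h import *
to(.5974,-.2462,.017,-69.3)
c=look('wrist'); crop(c,235,85,400,165,4.8,'w7c.png')
```

```text
t 19.98 pos [ 0.5983 -0.2464  0.0672] rot [-1.7992e+02 -6.0000e-02 -6.9240e+01] w 0.0553 F [ 0.4 -0.  -5.7]
shift [-0.5  0.8 50.2] twist 0.1 per row
```

View pics/w7c.png

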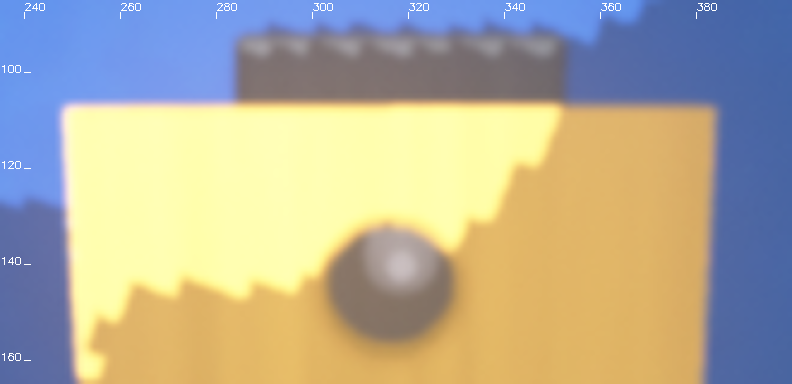

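Run:
```python
from h import *
s=r.get_state(); c=look('wrist')
Rm=R.from_euler('xyz',s['eef_rot'],degrees=True).as_matrix()
print(((px(c,318.5,140.4,.054)-s['tcp_pos'])@Rm*1000).round(2),((px(c,316.3,144,s['tcp_pos'][2]+.007)-s['tcp_pos'])@Rm*1000).round(2),s['tcp_pos'])
```

```text
[52.26 -0.06 13.33] [53.12 -1.12 -6.94] [ 0.59832348 -0.24637304  0.06727326]
```

>>> step_arm --commands '[[[-0.6,0.9,5],0],[[0,0,7],0],[[0,0,7],0],[[0,0,7],0],[[0,0,6],0],[[0,0,0],0]]'

```text
time_s: 20.82
tcp_pos: [0.5959, -0.2459, 0.0332]
eef_rot: [179.9, 0.0, -69.3]
contact_force: [-0.2, -1.0, -5.7]
gripper_width: 0.0555
```

Run:
```python
from h import *
to(.5974,-.2462,.017,-69.3)
```

```text
t 20.82 pos [ 0.5959 -0.2459  0.0332] rot [ 1.7993e+02  4.0000e-02 -6.9260e+01] w 0.0555 F [-0.2 -1.  -5.7]
shift [ 0.8 -1.3 16.2] twist 0.0 per row
```

>>> step_arm --commands '[[[0.3,-0.6,5],0],[[0,0,5],0],[[0,0,3],0],[[0,0,1.5],0],[[0,0,0],0],[[0,0,0],0]]'

```text
time_s: 21.58
tcp_pos: [0.5972, -0.2461, 0.0197]
eef_rot: [-180.0, -0.0, -69.2]
contact_force: [0.5, -0.2, -6.0]
gripper_width: 0.0555
```

>>> step_arm --commands '[[[0,0,2],0],[[0,0,1.2],0],[[0,0,0],0],[[0,0,0],0]]'

```text
time_s: 22.08
tcp_pos: [0.5972, -0.2461, 0.0171]
eef_rot: [-180.0, -0.0, -69.2]
contact_force: [-3.4, 2.0, 5.1]
gripper_width: 0.0552
```

>>> step_arm --commands '[[[0,0,0],0],[[0,0,0],0],[[0,0,0],0],[[0,0,-5],0],[[0,0,-20],0],[[0,0,-40],0],[[-8,10,-45],0],[[-14,19,-45],0],[[0,0,-40],0],[[0,0,-15],0],[[0,0,0],0],[[0,0,0],0]]' --gripper 0

```text
time_s: 23.58
tcp_pos: [0.5615, -0.2355, 0.2247]
eef_rot: [179.9, 0.1, -69.3]
contact_force: [0.0, -0.3, -0.1]
gripper_width: 0.0882
```

Run:
```python
from h import *
to(.41,-.30,.226,-69.3)
c=look('wrist','w8.png'); P=pts(c); import pickle; pickle.dump(c,open('w8.pkl','wb'))
```

```text
t 23.57 pos [ 0.5615 -0.2355  0.2247] rot [ 1.7989e+02  9.0000e-02 -6.9270e+01] w 0.0882 F [ 0.  -0.3 -0.1]
shift [  6.7 164.5  -1.3] twist 0.0 per row
```

View pics/w8.png

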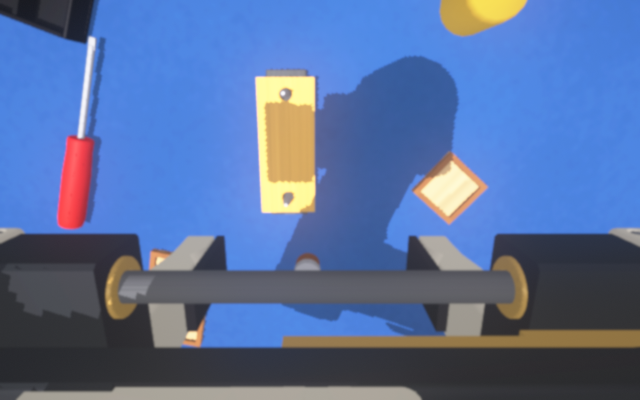

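Run:
```python
from h import *
import pickle; c=pickle.load(open('w8.pkl','rb')); P=pts(c)
for p in [(90,265),(90,305),(145,275),(145,300),(205,270),(205,305),(140,200)]: print(P[p].round(4))
crop(c,405,145,495,230,6,'w8d.png'); crop(c,245,65,330,220,5,'w8c.png')
```

```text
[ 0.6365 -0.2911  0.0232]
[ 0.6002 -0.3048  0.0244]
[ 0.6102 -0.2441  0.0229]
[ 0.5865 -0.2531  0.0236]
[ 0.5945 -0.1823  0.0234]
[ 0.56   -0.1958  0.0244]
[ 6.885e-01 -2.169e-01 -5.000e-04]
```

View pics/w8d.png

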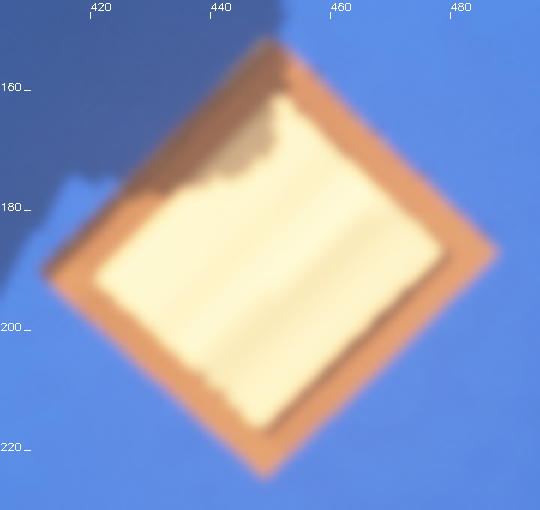

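View pics/w8c.png

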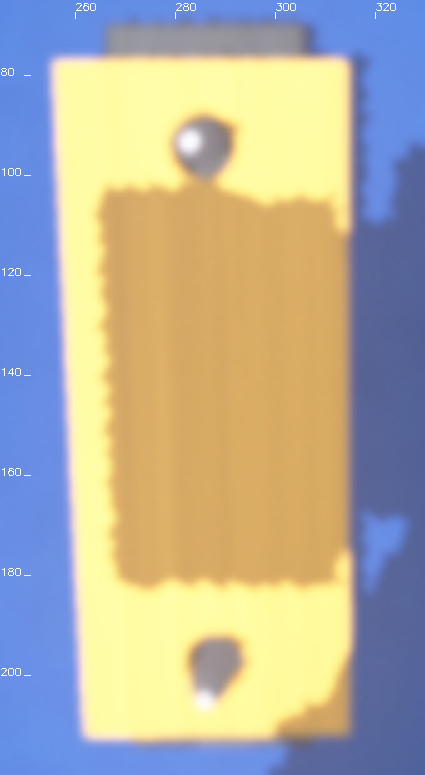

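Run:
```python
from h import *
import pickle; c=pickle.load(open('w8.pkl','rb'))
quad(c,'srest',[(449.7,151.2),(488,187),(449.2,224.7),(412,190)],.008)
quad(c,'recess floor',[(452,161),(478.5,187),(448.3,216.5),(421,191.5)],.004)
to(.6028,.2692,.226,-109.7)
```

```text
srest [ 0.4175 -0.264   0.008 ] [np.float64(0.0562), np.float64(0.0602), np.float64(0.0577), np.float64(0.0602)] -110.2
recess floor [ 0.4152 -0.2631  0.004 ] [np.float64(0.0458), np.float64(0.0433), np.float64(0.0454), np.float64(0.0441)] -110.8
t 23.62 pos [ 0.5614 -0.2355  0.2245] rot [ 1.7986e+02  9.0000e-02 -6.9260e+01] w 0.0874 F [-0.7 -0.8 -0.1]
shift [-457.4 -217.4   -1.5] twist 40.4 per row
```

>>> step_arm --commands '[[[-20,-9,0],0],[[-40,-19,0],0],[[-45,-21,0],0],[[-45,-21,0],0],[[-45,-21,0],0],[[-45,-21,0],0],[[-45,-21,0],0],[[-45,-21,0],0],[[-45,-21,0],0],[[-40,-21,0],0],[[-30,-15,0],0],[[-12,-6,0],5],[[0,0,0],9],[[0,0,0],10],[[0,0,0],9],[[0,0,0],5],[[0,0,0],2.4],[[0,0,0],0],[[0,0,0],0]]'

```text
time_s: 26.0
tcp_pos: [0.603, 0.2684, 0.2254]
eef_rot: [180.0, -0.1, -109.6]
contact_force: [0.9, 0.3, -0.1]
gripper_width: 0.0876
```

Run:
```python
from h import *
to(.6028,.2692,.038,-109.7)
c=look('wrist','w9.png'); import pickle; pickle.dump(c,open('w9.pkl','wb'))
crop(c,240,90,400,250,5,'w9c.png')
```

```text
t 26.0 pos [0.603  0.2684 0.2254] rot [ 1.7995e+02 -7.0000e-02 -1.0960e+02] w 0.0876 F [ 0.9  0.3 -0.1]
shift [ -0.7   0.5 187.4] twist 0.1 per row
```

View pics/w9.png

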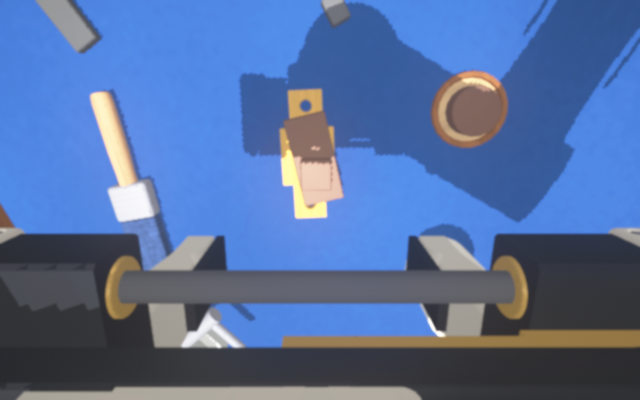

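View pics/w9c.png

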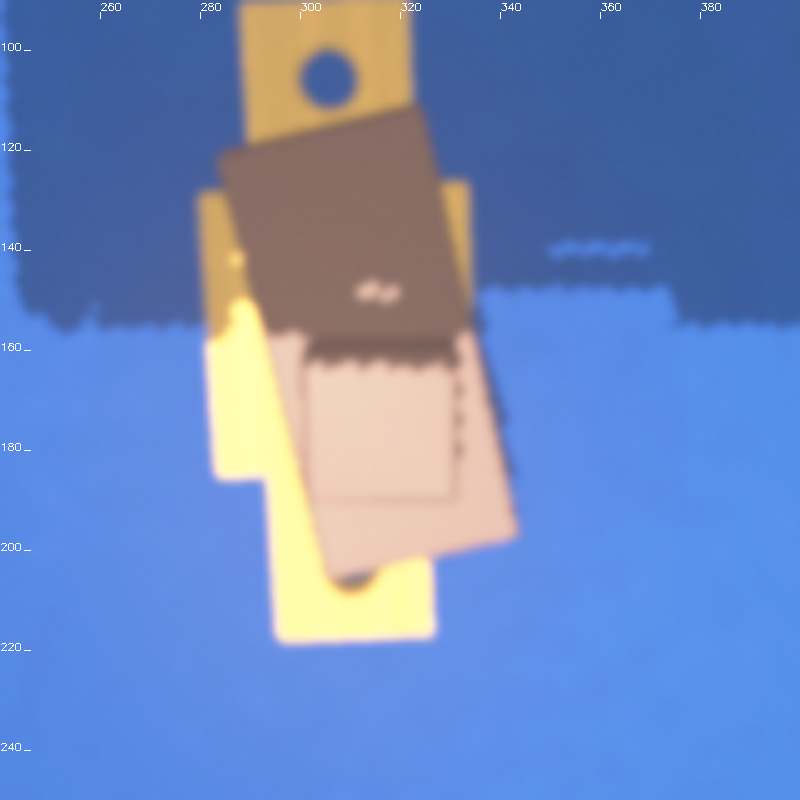

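Run:
```python
from h import *
import pickle; c=pickle.load(open('w9.pkl','rb'))
print(px(c,316.4,176.2,.048)); quad(c,'s',[(301.2,162.4),(331.6,162.4),(331.6,190),(301.5,190)],.048)
quad(c,'long',[(283.6,120.4),(323.6,111),(343.6,197.4),(306.4,205.6)],.03)
```

```text
[0.60363934 0.2700348  0.048     ]
s [0.6036 0.2702 0.048 ] [np.float64(0.0272), np.float64(0.029), np.float64(0.0272), np.float64(0.0294)] -109.3
long [0.6011 0.2575 0.03  ] [np.float64(0.0895), np.float64(0.04), np.float64(0.0895), np.float64(0.0396)] -95.8
```

>>> step_arm --commands '[[[-1.5,0,20],0],[[0,0,40],0],[[0,0,45],0],[[0,0,40],0],[[0,0,25],0],[[0,0,12],0],[[0,0,5],0],[[0,0,0],0],[[0,0,0],0]]'

```text
time_s: 27.18
tcp_pos: [0.6043, 0.2704, 0.0406]
eef_rot: [-179.9, 0.1, -109.6]
contact_force: [0.6, -0.0, 0.3]
gripper_width: 0.0879
```

>>> step_arm --commands '[[[0,0,0],0],[[0,0,0],0],[[0,0,0],0],[[0,0,0],0],[[0,0,0],0],[[0,0,0],0]]' --gripper 1 --grip_force 10

```text
time_s: 27.92
tcp_pos: [0.6037, 0.2699, 0.0393]
eef_rot: [180.0, -0.0, -109.7]
contact_force: [0.3, 0.2, -0.4]
gripper_width: 0.033
```

>>> step_arm --commands '[[[0,0,-10],0],[[0,0,-30],0],[[0,0,-45],0],[[0,0,-45],0],[[0,0,-25],0],[[0,0,0],0]]'

```text
time_s: 28.68
tcp_pos: [0.6048, 0.2706, 0.1979]
eef_rot: [-179.8, 0.3, -109.6]
contact_force: [-0.4, 0.4, -1.9]
gripper_width: 0.0299
```

Run:
```python
from h import *
to(.4165,-.2636,.2,-110.4,14)
c=look('wrist','w10.png'); import pickle; pickle.dump(c,open('w10.pkl','wb'))
```

```text
t 28.68 pos [0.6048 0.2706 0.1979] rot [-179.82    0.25 -109.63] w 0.0299 F [-0.4  0.4 -1.9]
shift [566.4  -2.1  -2.1] twist 0.8 per row [40.46 -0.15 -0.15]
```

View pics/w10.png

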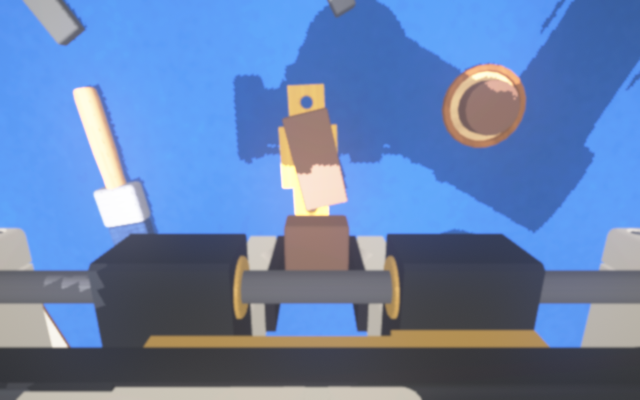

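Run:
```python
from h import *
s=r.get_state();c=look('wrist'); P=pts(c); Rm=R.from_euler('xyz',s['eef_rot'],degrees=True).as_matrix()
Q=(P-s['tcp_pos'])@Rm*1000
for v in range(214,268,4): print(v,Q[v,316].round(1),Q[v,300].round(1),Q[v,335].round(1))
```

```text
214 [-43.2  -0.6 185.5] [-44.  -17.  188.1] [-47.   19.4 197. ]
218 [15.5 -0.5  4.3] [15.6 -8.2  4. ] [15.6  8.7  4. ]
222 [15.4 -0.4 -1.1] [15.8 -7.9 -2.2] [15.4  8.4 -1. ]
226 [15.  -0.4 -5.5] [14.8 -7.8 -5. ] [15.3  8.2 -6.2]
230 [13.8 -0.4 -7.3] [14.  -7.7 -7.8] [13.4  8.2 -6.2]
234 [11.6 -0.4 -6.8] [11.5 -7.7 -6.6] [11.8  8.2 -7.2]
238 [ 9.2 -0.4 -5.8] [ 9.4 -7.8 -6.2] [ 9.2  8.3 -5.6]
242 [ 7.8 -0.4 -7. ] [ 8.1 -7.7 -7.7] [ 8.3  8.2 -8.3]
246 [ 5.7 -0.4 -6.8] [ 5.5 -7.8 -6.3] [ 5.6  8.3 -6.5]
250 [ 3.1 -0.4 -5.4] [ 4.  -7.8 -7.3] [ 3.8  8.3 -7. ]
254 [ 1.6 -0.4 -6.6] [ 1.5 -7.9 -6.3] [ 1.8  8.3 -7. ]
258 [-0.2 -0.4 -7.1] [-0.8 -7.9 -5.7] [-0.6  8.4 -6.2]
262 [-2.5 -0.4 -6.6] [-2.8 -8.  -5.9] [-2.9  8.5 -5.7]
266 [-4.5 -0.4 -6.6] [-4.4 -7.9 -6.7] [-4.4  8.4 -6.7]
```

>>> step_arm --commands '[[[15,0,0],0],[[35,0,0],0],[[45,0,0],0],[[45,0,0],0],[[45,0,0],0],[[45,0,0],0],[[45,0,0],0],[[45,0,0],0],[[45,0,0],0],[[45,0,0],0],[[45,0,0],0],[[40,0,0],0],[[35,-1,0],0.4],[[23,-1,0],0.4],[[10,0,0],0],[[3,0,0],0],[[0,0,0],0],[[0,0,0],0]]'

```text
time_s: 31.02
tcp_pos: [0.4151, -0.2631, 0.1943]
eef_rot: [180.0, 0.0, -110.4]
contact_force: [-0.3, -0.2, -1.0]
gripper_width: 0.0299
```

Run:
```python
from h import *
to(.4165,-.2636,.018,-110.4)
```

```text
t 31.02 pos [ 0.4151 -0.2631  0.1943] rot [ 180.     0.  -110.4] w 0.0299 F [-0.3 -0.2 -1. ]
shift [-1.000e-01 -1.500e+00  1.763e+02] twist -0.0 per row
```

>>> step_arm --commands '[[[0,-1.2,20],0],[[0,0,40],0],[[0,0,45],0],[[0,0,40],0],[[0,0,20],0],[[0,0,9],0],[[0,0,3],0],[[0,0,0],0],[[0,0,0],0],[[0,0,0],0]]'

```text
time_s: 32.28
tcp_pos: [0.4164, -0.2642, 0.018]
eef_rot: [-179.9, 0.0, -110.5]
contact_force: [-0.2, 0.4, -0.6]
gripper_width: 0.0299
```

>>> step_arm --commands '[[[0,0,1.5],0],[[0,0,1],0],[[0,0,0],0],[[0,0,0],0]]'

```text
time_s: 32.78
tcp_pos: [0.416, -0.2641, 0.0149]
eef_rot: [180.0, -0.0, -110.4]
contact_force: [-0.1, 0.8, 1.7]
gripper_width: 0.0298
```

Run:
```python
from h import *
to(.4165,-.2636,.018,-110.4)
c=look('scene'); crop(c,190,160,270,220,8,'s6c.png')
```

```text
t 32.77 pos [ 0.416  -0.2641  0.0149] rot [ 180.     -0.   -110.45] w 0.0298 F [-0.1  0.8  1.7]
shift [-0.7 -0.3 -3.1] twist -0.0 per row
```

View pics/s6c.png

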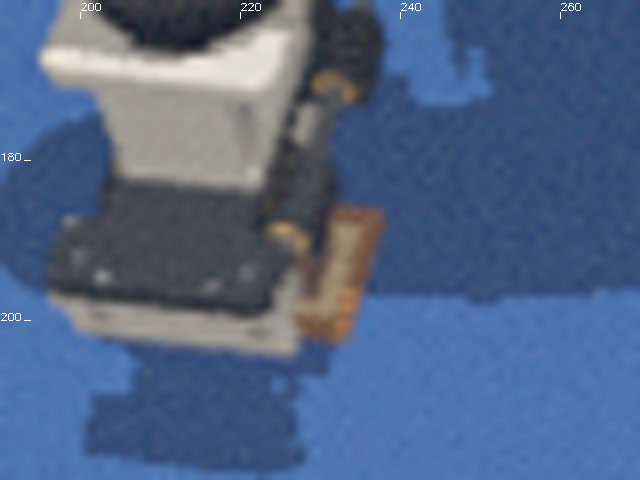

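>>> step_arm --commands '[[[0,0,0],0],[[0,0,0],0],[[0,0,0],0],[[0,0,-5],0],[[0,0,-20],0],[[0,0,-40],0],[[0,0,-45],0],[[0,0,-45],0],[[0,0,-40],0],[[0,0,-15],0],[[0,0,0],0],[[0,0,0],0]]' --gripper 0

```text
time_s: 34.33
tcp_pos: [0.4152, -0.2638, 0.2235]
eef_rot: [179.9, 0.0, -110.5]
contact_force: [-0.3, -0.3, -0.4]
gripper_width: 0.0875
```

Run:
```python
from h import *
to(.6011,.2575,.226,-96,14)
c=look('wrist'); crop(c,260,130,360,230,5,'w11c.png'); P=pts(c); print(P[176,316],P[185,310],P[168,325])
```

```text
t 34.33 pos [ 0.4152 -0.2638  0.2235] rot [ 1.7987e+02  1.0000e-02 -1.1046e+02] w 0.0875 F [-0.3 -0.3 -0.4]
shift [-553.4    8.1   -2.5] twist -14.5 per row [-39.53   0.58  -0.18]
[ 0.41785449 -0.25708654  0.02164619] [ 0.42897303 -0.24604973  0.00282524] [ 0.40633216 -0.26128374  0.01933929]
```

View pics/w11c.png

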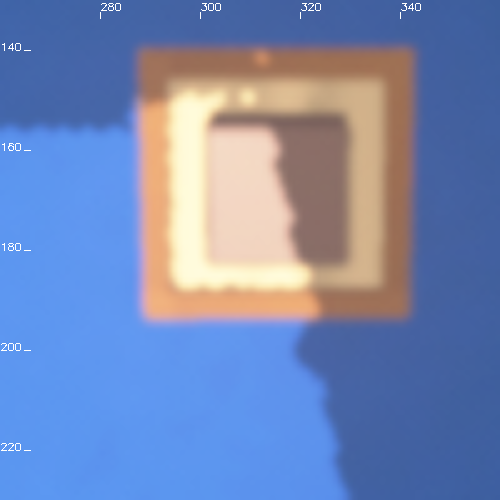

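>>> step_arm --commands '[[[-15,0,0],0],[[-35,0,0],0],[[-45,1,0],0],[[-45,1,0],0],[[-45,1,0],0],[[-45,1,0],0],[[-45,1,0],0],[[-45,1,0],0],[[-45,1,0],0],[[-45,1,0],0],[[-45,0,0],0],[[-40,0,0],0],[[-32,0,0],-3],[[-18,0,0],-5],[[-8,0,0],-4],[[0,0,0],-2.5],[[0,0,0],0],[[0,0,0],0]]'

```text
time_s: 36.62
tcp_pos: [0.5994, 0.2577, 0.2243]
eef_rot: [180.0, -0.0, -96.0]
contact_force: [1.1, -0.4, -0.4]
gripper_width: 0.0879
```

Run:
```python
from h import *
to(.6011,.2575,.018,-96)
c=look('wrist','w12.png'); import pickle; pickle.dump(c,open('w12.pkl','wb'))
crop(c,240,90,400,250,5,'w12c.png')
```

```text
t 36.62 pos [0.5994 0.2577 0.2243] rot [ 1.7996e+02 -4.0000e-02 -9.6000e+01] w 0.0879 F [ 1.1 -0.4 -0.4]
shift [  0.   -1.7 206.3] twist 0.0 per row
```

View pics/w12c.png

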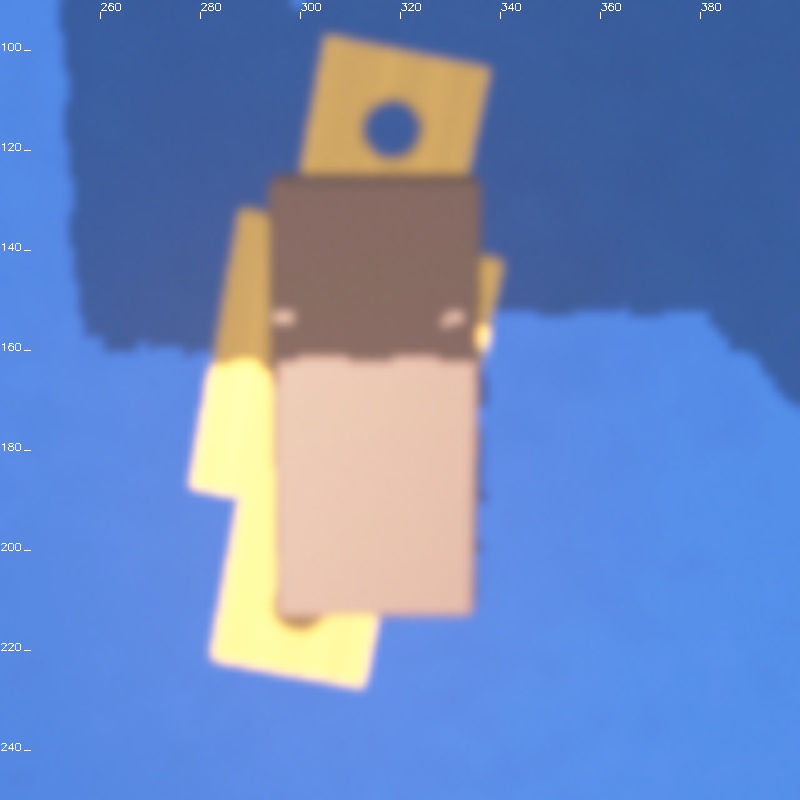

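Run:
```python
from h import *
import pickle; c=pickle.load(open('w12.pkl','rb'))
quad(c,'long',[(294,125.2),(336,125.6),(334.6,212.8),(295.2,212.8)],.03)
quad(c,'step',[(305,96.8),(338.2,103.2),(313,228),(282,222)],.01)
```

```text
long [0.6013 0.2571 0.03  ] [np.float64(0.0899), np.float64(0.041), np.float64(0.0895), np.float64(0.0411)] -96.1
step [0.6075 0.2551 0.01  ] [np.float64(0.1366), np.float64(0.0342), np.float64(0.1373), np.float64(0.0352)] -107.1
```

>>> step_arm --commands '[[[0,-1.6,20],0],[[0,0,45],0],[[0,0,45],0],[[0,0,45],0],[[0,0,25],0],[[0,0,15],0],[[0,0,7],0],[[0,0,2],0],[[0,0,0],0],[[0,0,0],0]]'

```text
time_s: 37.92
tcp_pos: [0.6018, 0.2576, 0.0218]
eef_rot: [-179.9, 0.1, -95.9]
contact_force: [1.1, -0.3, 0.3]
gripper_width: 0.0875
```

>>> step_arm --commands '[[[0,0,0],0],[[0,0,0],0],[[0,0,0],0],[[0,0,0],0],[[0,0,0],0],[[0,0,0],0],[[0,0,0],0],[[0,0,0],0]]' --gripper 1 --grip_force 20

```text
time_s: 38.92
tcp_pos: [0.6013, 0.2573, 0.0208]
eef_rot: [180.0, -0.0, -96.0]
contact_force: [0.0, -0.1, -0.4]
gripper_width: 0.0419
```

>>> step_arm --commands '[[[0,0,-10],0],[[0,0,-30],0],[[0,0,-45],0],[[0,0,-45],0],[[0,0,-20],0],[[0,0,0],0],[[0,0,0],0]]'

```text
time_s: 39.8
tcp_pos: [0.6006, 0.2569, 0.1697]
eef_rot: [179.9, -0.0, -96.0]
contact_force: [0.3, 0.0, -2.7]
gripper_width: 0.0416
```

Run:
```python
from h import *
to(.6608,-.0236,.17,-80.4,8)
c=look('wrist','w13.png')
s=r.get_state(); P=pts(c); Rm=R.from_euler('xyz',s['eef_rot'],degrees=True).as_matrix()
Q=(P-s['tcp_pos'])@Rm*1000
for v in range(140,260,10): print(v,Q[v,316].round(1),Q[v,300].round(1))
```

```text
t 39.8 pos [0.6006 0.2569 0.1697] rot [ 1.7991e+02 -4.0000e-02 -9.5970e+01] w 0.0416 F [ 0.3  0.  -2.7]
shift [272.7 -89.   -0.3] twist -15.6 per row [ 3.409e+01 -1.113e+01 -3.000e-02]
140 [ 34.6  -1.  160. ] [ 34.7 -15.3 159.1]
150 [ 25.8  -1.  159.4] [ 25.8 -15.4 159.4]
160 [44.8 -0.8 -2.3] [45.  -7.9 -3.5]
170 [41.6 -0.8 -8.9] [41.5 -7.7 -8.2]
180 [37.4 -0.8 -9.7] [37.3 -7.7 -9.2]
190 [32.9 -0.8 -9.4] [32.7 -7.8 -8.8]
200 [28.4 -0.8 -9.5] [28.3 -7.8 -9.2]
210 [23.9 -0.8 -9.6] [23.8 -7.9 -9.4]
220 [19.  -0.8 -9. ] [19.1 -7.9 -9.3]
230 [14.4 -0.8 -9.5] [14.4 -8.  -9.4]
240 [ 9.3 -0.8 -8.8] [ 9.1 -8.1 -8.2]
250 [ 4.5 -0.8 -9. ] [ 4.2 -8.2 -8.3]
```

View pics/w13.png

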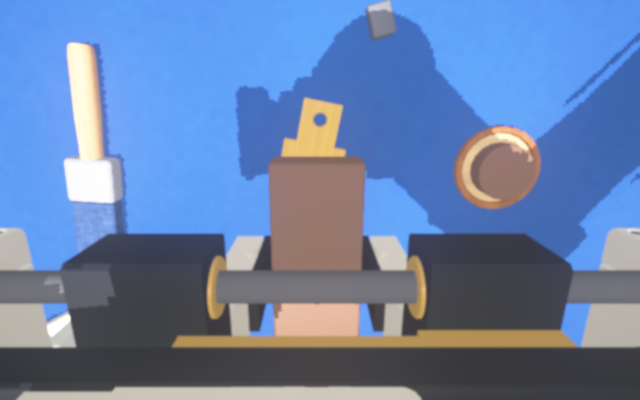

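>>> step_arm --commands '[[[15,-5,0],0],[[35,-11,0],0],[[45,-15,0],0],[[45,-15,0],0],[[45,-15,0],0],[[40,-13,0],0],[[28,-9,0],0],[[15,-5,0],-3],[[4.7,-1,0],-5],[[0,0,0],-5],[[0,0,0],-2.6],[[0,0,0],0],[[0,0,0],0]]'

```text
time_s: 41.48
tcp_pos: [0.6616, -0.0235, 0.1703]
eef_rot: [179.9, -0.0, -80.4]
contact_force: [-0.5, 0.2, -1.5]
gripper_width: 0.0421
```

Run:
```python
from h import *
to(.6608,-.0236,.018,-80.4)
```

```text
t 41.48 pos [ 0.6616 -0.0235  0.1703] rot [ 1.7994e+02 -1.0000e-02 -8.0420e+01] w 0.0421 F [-0.5  0.2 -1.5]
shift [ -0.    0.8 152.3] twist -0.0 per row
```

>>> step_arm --commands '[[[0,0.8,20],0],[[0,0,40],0],[[0,0,40],0],[[0,0,30],0],[[0,0,12],0],[[0,0,7],0],[[0,0,3],0],[[0,0,0],0],[[0,0,0],0],[[0,0,0],0]]'

```text
time_s: 42.72
tcp_pos: [0.6614, -0.0232, 0.0195]
eef_rot: [-179.9, 0.0, -80.3]
contact_force: [0.3, 1.0, -2.2]
gripper_width: 0.0417
```

>>> step_arm --commands '[[[0,0,2.5],0],[[0,0,1.5],0],[[0,0,0],0],[[0,0,0],0]]'

```text
time_s: 43.22
tcp_pos: [0.6611, -0.0233, 0.0148]
eef_rot: [180.0, -0.0, -80.3]
contact_force: [-0.8, 0.1, -1.1]
gripper_width: 0.0419
```

>>> step_arm --commands '[[[0,0,0],0],[[0,0,0],0],[[0,0,0],0],[[0,0,-5],0],[[0,0,-20],0],[[0,0,-40],0],[[0,0,-45],0],[[0,0,-45],0],[[0,0,-40],0],[[0,0,-15],0],[[0,0,0],0],[[0,0,0],0]]' --gripper 0

```text
time_s: 44.72
tcp_pos: [0.6603, -0.0233, 0.2232]
eef_rot: [179.9, 0.0, -80.4]
contact_force: [0.5, 0.3, -0.7]
gripper_width: 0.0877
```

Run:
```python
from h import *
to(.617,.237,.226,-107.1,8)
c=look('wrist'); crop(c,260,100,370,240,5,'w14c.png'); P=pts(c); print(P[150,316],P[190,310],P[168,330])
```

```text
t 44.73 pos [ 0.6603 -0.0233  0.2232] rot [ 1.7986e+02  2.0000e-02 -8.0360e+01] w 0.0877 F [ 0.5  0.3 -0.7]
shift [-263.8   -0.9   -2.8] twist 26.7 per row [-32.98  -0.12  -0.35]
[ 0.66444541 -0.04334679  0.02351813] [ 0.66360445 -0.00101693  0.02287787] [ 0.64724937 -0.02759361  0.0237348 ]
```

View pics/w14c.png

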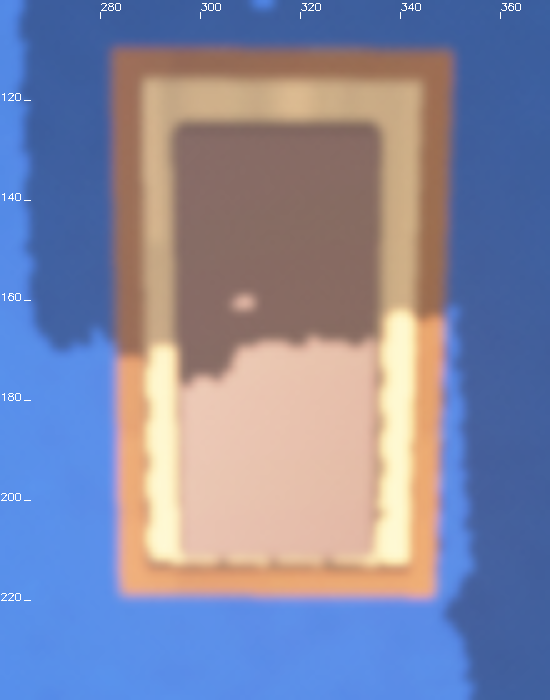

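>>> step_arm --commands '[[[-15,0,0],0],[[-35,0,0],0],[[-45,0,0],0],[[-45,0,0],0],[[-45,0,0],0],[[-40,0,0],0],[[-25,0,-2],0],[[-14,0,0],5],[[0,0,0],8],[[0,0,0],8],[[0,0,0],5.7],[[0,0,0],0],[[0,0,0],0]]'

```text
time_s: 46.4
tcp_pos: [0.6168, 0.237, 0.2267]
eef_rot: [180.0, -0.0, -106.9]
contact_force: [0.5, -0.4, -0.9]
gripper_width: 0.0874
```

Run:
```python
from h import *
to(.6075,.2551,.003,-107.1)
c=look('wrist','w15.png'); import pickle; pickle.dump(c,open('w15.pkl','wb'))
crop(c,280,100,390,255,5,'w15c.png')
```

```text
t 46.4 pos [0.6168 0.237  0.2267] rot [ 1.7999e+02 -2.0000e-02 -1.0693e+02] w 0.0874 F [ 0.5 -0.4 -0.9]
shift [-14.6  14.1 223.7] twist 0.2 per row
```

View pics/w15c.png

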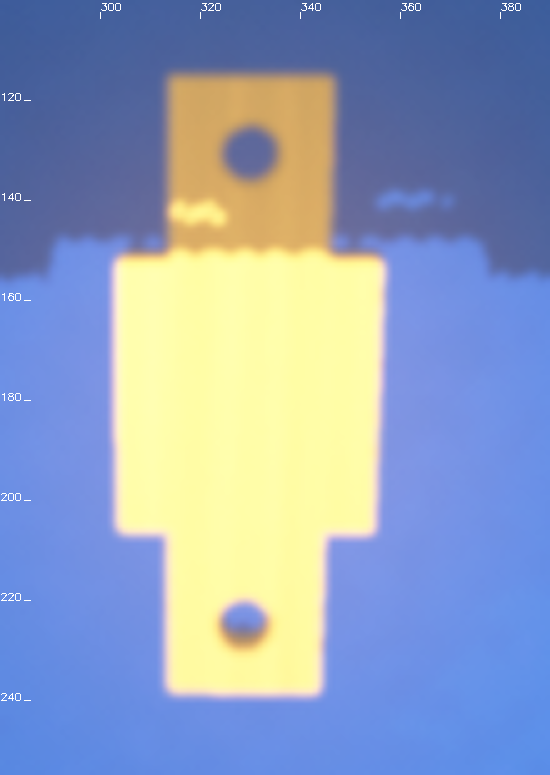

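Run:
```python
from h import *
import pickle; c=pickle.load(open('w15.pkl','rb'))
quad(c,'plate',[(313.4,114.8),(347,114.8),(344.6,239),(313.2,238.8)],.01)
quad(c,'mid',[(302.8,151.2),(356.8,151.2),(355,207),(303.2,207)],.01)
a=px(c,330,130.6,.01);b=px(c,328.8,224.9,.01);d=a-b;print((a+b)/2,np.linalg.norm(d),np.degrees(np.arctan2(d[1],d[0])))
m=(a+b)/2; to(m[0],m[1],.004,-107.1)
```

```text
plate [0.6076 0.255  0.01  ] [np.float64(0.1372), np.float64(0.0346), np.float64(0.1374), np.float64(0.0356)] -106.9
mid [0.6077 0.2548 0.01  ] [np.float64(0.0618), np.float64(0.0571), np.float64(0.0618), np.float64(0.0573)] -107.0
[0.60764896 0.25458554 0.01      ] 0.10436228358778289 -107.0547441645296
t 46.45 pos [0.6168 0.237  0.2267] rot [ 1.7999e+02 -1.0000e-02 -1.0695e+02] w 0.0878 F [ 0.  -0.6  0.4]
shift [-14.1  13.9 222.7] twist 0.2 per row
```

>>> step_arm --commands '[[[-7,7,20],0.1],[[-7,7,40],0],[[0,0,45],0],[[0,0,45],0],[[0,0,38],0],[[0,0,20],0],[[0,0,9],0],[[0,0,3],0],[[0,0,0],0],[[0,0,0],0]]'

```text
time_s: 47.7
tcp_pos: [0.6081, 0.2549, 0.008]
eef_rot: [-179.9, 0.1, -107.1]
contact_force: [-0.3, -0.2, -0.6]
gripper_width: 0.0875
```

Run:
```python
from h import *
to(.6076,.2547,.0035,-107.05)
```

```text
t 47.7 pos [0.6081 0.2549 0.008 ] rot [-1.7994e+02  8.0000e-02 -1.0714e+02] w 0.0875 F [-0.3 -0.2 -0.6]
shift [0.3 0.4 4.5] twist -0.1 per row
```

>>> step_arm --commands '[[[0,0,3.6],0],[[0,0,0],0],[[0,0,0],0],[[0,0,0],0]]'

```text
time_s: 48.2
tcp_pos: [0.6076, 0.2545, 0.0033]
eef_rot: [-180.0, 0.0, -107.1]
contact_force: [-0.1, -0.0, 0.5]
gripper_width: 0.0876
```

>>> step_arm --commands '[[[0,0,0],0],[[0,0,0],0],[[0,0,0],0],[[0,0,0],0],[[0,0,0],0],[[0,0,0],0]]' --gripper 1 --grip_force 40

```text
time_s: 48.95
tcp_pos: [0.6075, 0.2545, 0.0033]
eef_rot: [180.0, -0.0, -107.2]
contact_force: [-1.0, 0.1, -0.3]
gripper_width: 0.0551
```

>>> step_arm --commands '[[[0,0,-5],0],[[0,0,-20],0],[[0,0,-25],0],[[0,0,0],0],[[0,0,0],0]]'

```text
time_s: 49.58
tcp_pos: [0.6067, 0.2541, 0.0521]
eef_rot: [179.9, -0.1, -107.2]
contact_force: [0.1, 0.2, -4.6]
gripper_width: 0.0555
```

Run:
```python
from h import *
to(.5974,-.2462,.15,-69.3)
c=look('wrist','w16.png'); crop(c,235,95,400,165,4.8,'w16c.png'); import pickle; pickle.dump(c,open('w16.pkl','wb'))
```

```text
t 49.58 pos [0.6067 0.2541 0.0521] rot [ 1.7993e+02 -5.0000e-02 -1.0718e+02] w 0.0555 F [ 0.1  0.2 -4.6]
shift [ 480.7 -138.8  -97.9] twist -37.9 per row
```

View pics/w16c.png

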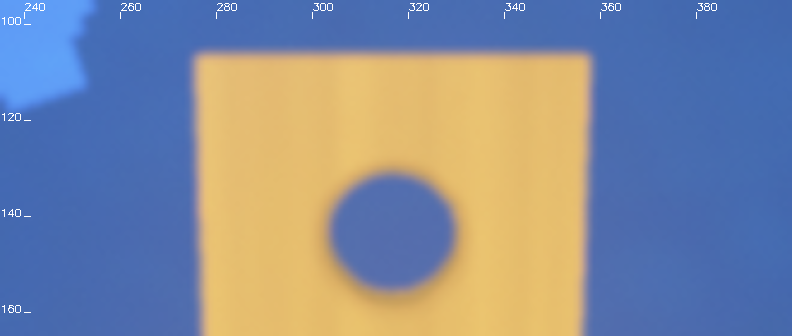

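>>> step_arm --commands '[[[0,0,-20],0],[[5,-2,-38],0],[[20,-6,-40],0],[[38,-11,0],0],[[45,-13,0],0],[[45,-13,0],0],[[45,-13,0],0],[[45,-13,0],0],[[45,-13,0],0],[[45,-13,0],0],[[45,-13,0],0],[[40,-12,0],0],[[33,-9,0],0],[[20,-6,0],0],[[10,-2,0],0],[[0,0,0],0]]'

```text
time_s: 51.62
tcp_pos: [0.5983, -0.2461, 0.1507]
eef_rot: [179.9, 0.0, -107.2]
contact_force: [-0.5, 0.9, -5.1]
gripper_width: 0.0553
```

>>> step_arm --commands '[[[0,0,0],-4],[[0,0,0],-8],[[0,0,0],-10],[[0,0,0],-9],[[0,0,0],-5],[[0,0,0],-1.9],[[0,0,0],0],[[0,0,0],0]]'

```text
time_s: 52.62
tcp_pos: [0.5986, -0.2458, 0.1513]
eef_rot: [-180.0, 0.0, -69.3]
contact_force: [-0.6, -0.1, -4.5]
gripper_width: 0.0553
```

Run:
```python
from h import *
to(.5973,-.246,.07,-69.3)
```

```text
t 52.62 pos [ 0.5986 -0.2458  0.1513] rot [-180.     0.   -69.3] w 0.0553 F [-0.6 -0.1 -4.5]
shift [-0.3  1.3 81.3] twist -0.0 per row
```

>>> step_arm --commands '[[[0,0.7,20],0],[[-0.3,0.6,35],0],[[0,0.3,20],0],[[0,0,9],0],[[0,0,0],0],[[0,0,0],0]]'

```text
time_s: 53.38
tcp_pos: [0.5978, -0.2466, 0.0684]
eef_rot: [-179.9, -0.1, -69.2]
contact_force: [-0.4, -0.1, -4.2]
gripper_width: 0.0556
```

Run:
```python
from h import *
to(.5973,-.246,.0273,-69.3)
c=look('wrist'); crop(c,235,85,400,165,4.8,'w17c.png')
```

```text
t 53.38 pos [ 0.5978 -0.2466  0.0684] rot [-1.7992e+02 -6.0000e-02 -6.9250e+01] w 0.0556 F [-0.4 -0.1 -4.2]
shift [-0.7  0.2 41.1] twist 0.1 per row
```

View pics/w17c.png

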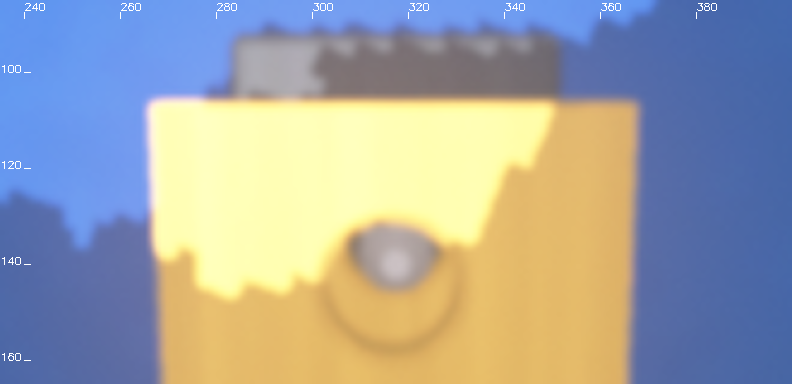

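Run:
```python
from h import *
s=r.get_state(); c=look('wrist')
Rm=R.from_euler('xyz',s['eef_rot'],degrees=True).as_matrix()
print(((px(c,317.5,139.8,.054)-s['tcp_pos'])@Rm*1000).round(2),[((px(c,316.8,v,s['tcp_pos'][2]+.0067)-s['tcp_pos'])@Rm*1000).round(2) for v in(143.5,145.2)],s['tcp_pos'])
```

```text
[52.41 -0.54 14.53] [array([53.29, -0.91, -6.64]), array([52.57, -0.91, -6.64])] [ 0.59778195 -0.24655482  0.06847068]
```

>>> step_arm --commands '[[[-0.5,0,4],0],[[0,0,5],0],[[0,0,5],0],[[0,0,5],0],[[0,0,5],0],[[0,0,4],0],[[0,0,2],0],[[0,0,0],0],[[0,0,0],0]]'

```text
time_s: 54.6
tcp_pos: [0.597, -0.246, 0.0375]
eef_rot: [-180.0, -0.0, -69.2]
contact_force: [0.5, 0.8, -4.0]
gripper_width: 0.0549
```

Run:
```python
from h import *
to(.5973,-.246,.0273,-69.3)
```

```text
t 54.6 pos [ 0.597  -0.246   0.0375] rot [-1.7998e+02 -1.0000e-02 -6.9250e+01] w 0.0549 F [ 0.5  0.8 -4. ]
shift [ 0.2 -0.3 10.2] twist 0.1 per row
```

>>> step_arm --commands '[[[0,0,3],0],[[0,0,3],0],[[0,0,2],0],[[0,0,1],0],[[0,0,0],0],[[0,0,0],0]]'

```text
time_s: 55.35
tcp_pos: [0.5969, -0.2459, 0.0284]
eef_rot: [-180.0, -0.0, -69.2]
contact_force: [-0.7, -0.2, -4.6]
gripper_width: 0.0553
```

>>> step_arm --commands '[[[0,0,1],0],[[0,0,0.5],0],[[0,0,0],0],[[0,0,0],0]]'

```text
time_s: 55.85
tcp_pos: [0.5969, -0.2459, 0.0273]
eef_rot: [-180.0, -0.0, -69.2]
contact_force: [-2.5, 1.7, 2.2]
gripper_width: 0.055
```

Seated (the force went from carrying the weight to pushing). Release, and back off.

>>> step_arm --commands '[[[0,0,0],0],[[0,0,0],0],[[0,0,0],0],[[0,0,0],0],[[0,0,-5],0],[[0,0,-20],0],[[0,0,-40],0],[[-8,10,-45],0],[[-14,19,-45],0],[[0,0,-40],0],[[0,0,-10],0],[[0,0,0],0],[[0,0,0],0]]' --gripper 0

```text
time_s: 57.48
tcp_pos: [0.5612, -0.2354, 0.2302]
eef_rot: [179.9, 0.1, -69.3]
contact_force: [-0.3, -0.1, -1.0]
gripper_width: 0.0877
```

Run:
```python
from h import *
to(.5,0,.226,-69.3)
c=look('wrist','w18.png'); P=pts(c)
crop(c,245,60,335,220,5,'w18c.png')
for p in [(85,275),(85,300),(140,265),(140,305),(205,275),(205,300)]: print(P[p].round(4))
c=look('top','t18.png'); crop(c,190,130,450,265,3,'t18c.png')
```

```text
t 57.48 pos [ 0.5612 -0.2354  0.2302] rot [ 1.7989e+02  8.0000e-02 -6.9260e+01] w 0.0877 F [-0.3 -0.1 -1. ]
shift [-241.9  -26.1    4.2] twist 0.0 per row 
[ 0.6281 -0.2989  0.0335]
[ 0.6058 -0.3073  0.0347]
[ 0.6204 -0.2462  0.0347]
[ 0.5834 -0.2601  0.0332]
[ 0.5893 -0.1855  0.0331]
[ 0.5649 -0.195   0.0339]
```

View pics/w18c.png

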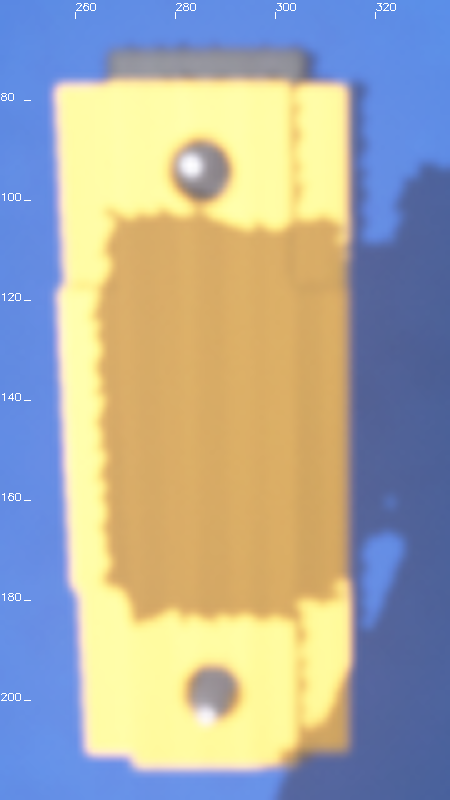

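View pics/t18c.png

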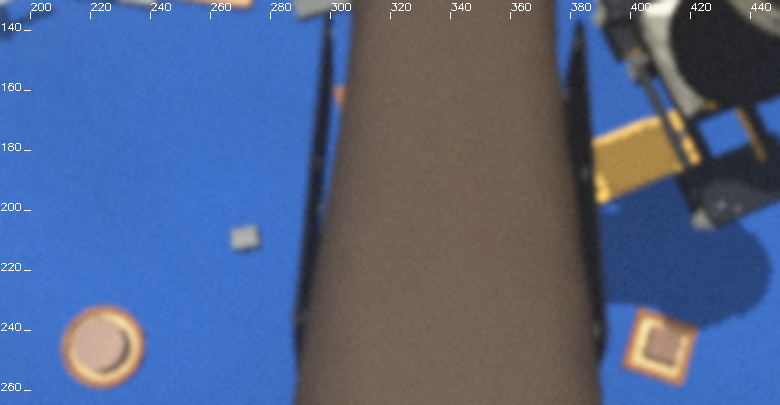

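Run:
```python
from h import *
c=look('scene','s18.png'); P=pts(c)
m=(P[...,2]>.06)&(P[...,2]<.12)&(P[...,1]>.35)&(P[...,1]<.55)&(P[...,0]>.4)&(P[...,0]<.6)
print('mug',np.median(P[m],0),P[m].min(0),P[m].max(0))
crop(c,200,140,480,290,2.8,'s18c.png')
```

```text
mug [0.50787613 0.42995598 0.07873712] [0.46870582 0.39014277 0.06000907] [0.54802014 0.49223172 0.09515795]
```

View pics/s18c.png

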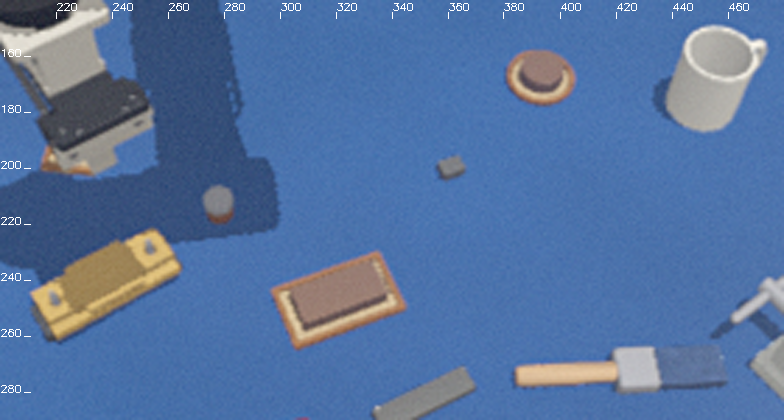

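Everything is in place and the mug hasn't moved, so I'm handing in.

```bash
python3 -c "
from plant import close_job
print(close_job())"
```

```text
the job is handed in; nothing more can be done
None
```

The job is done and handed in at about 57.5 s of the 122 s allowed, with the gripper open and clear of everything.

I put the round stone away first, then threaded the square plate over the pins. The small stone and the long stone followed, and the stepped plate went on top of the square one.

My last checks:
- **Stones:** close wrist pictures, taken right after each release, showed all three centred and flat in their own rests. The depth readings put their tops at about 22–24 mm, against 24 mm for the round and long stones and 22 mm for the small one. The final top and scene pictures showed no change, though each stone was hidden by the arm in one of the two.
- **Plates:** the stepped plate's top read 33–35 mm over its whole length, and the square plate's read 23–24 mm when it was laid, against 34 and 24 mm expected. Both pins stand through both plates. As each plate went down, the wrist force changed from carrying the weight to pushing back.
- **Mug:** its position matched the start to within about 1 mm, and it is upright.

No check failed. One slip was that I began lifting the small stone just before the fingers had fully closed. It was held about 2 mm lower than planned, so I measured it in the grip and corrected the placing height.

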